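# Lift the hot lid off the glue warmer

### The job

The lid of the glue warmer is hot: take the standing lid lifter, hook the lid's loop handle with it, draw the lid towards the warmer's dial side until it meets its two stop posts and so comes out from under its hold-down caps, then lift it off. Carry it level, hanging from the lifter, set it gently in the middle of the round cork-topped lid rest, unhook the lifter and stand it upright on the bench again. Never touch the lid with the hand, tip it or let it be loaded with more than about 15 N, and leave the other things on the bench alone.

Things in the scene. Friction and masses are not known exactly. Their poses are not given: they have to be found in the camera images.
- warmer: Electric glue warmer, fixed: grey box 160 (x) x 150 (y) x 80 mm high, flat dark steel deck on top with a 56 mm well. Origin: centre of its underside, z up. Its -x side has a black dial and faces roughly towards the robot. Along the deck's +y and -y edges stand two bright steel keepers whose place along x differs from run to run and is not reported: see the next two.
- deck (a point): Middle of the warmer's deck (80 mm up). Keepers, both level with one another: each has a cap over a lid lug (3.5 mm above it; cap top 12.5 mm above the deck, 53 mm or more from the x axis) and at its -x end a stop post 24 mm tall, 47 to 67 mm from the x axis. Nothing else stands on the deck.
- dial (a point): Dial's foot on the warmer's -x side: the side towards which the lid is drawn. The lid's ears meet the stop posts when it has been drawn 10 to 49 mm along the warmer's -x from its start. The lugs are clear of the caps only in about the last 4 mm before the posts; lifted earlier, the lid pulls against the caps. The posts do not give.
- lid: Hot aluminium lid, loose, flat on the deck, axes about parallel to the warmer's. Disc 90 mm in diameter, 5 mm thick; lugs 16 mm wide along +y and -y reach 60 mm from the centre, each with an upright ear to 23 mm above the underside. 0.32 to 0.48 kg. Origin: centre of its underside. Sliding takes 1 to 3 N; pulled at the loop against the posts it starts to tip at about 8 to 12 N.
- lid_loop (a point): Crown of the lid's loop handle: centre of the bar, 39 mm above the lid's underside. The 6 mm round bar forms an arch in the lid's y-z plane, leg centres 40 mm apart; free height under the crown 31 mm above the lid's top face. Bar centre is 28 mm above the top face at 13 mm to either side, 16 mm at 20 mm. A hook goes through along the lid's x.
- lifter: Lid lifter, loose, 0.25 kg: a C in its x-z plane, standing by itself on the bench. Origin on its underside, straight below the middle of the handle; x towards the prong's tip, z up. Steel prong along the bottom, post up at the back (x = -60 to -52 mm), wooden handle on top (14 mm wide in y, z = 52 to 76 mm, x = -60 to 52 mm). The C is open towards +x.
- lifter_grip (a point): Middle of the lifter's wooden handle, where to grip it across its 14 mm width: 64 mm above the lifter's underside, at its x = y = 0.
- lifter_tip (a point): Top of the prong's upturned tip, at x = 13 mm, z = 16 mm of the lifter. Prong: 8 mm wide, z = 0 to 6 mm, x = -60 to 16 mm; its tip (x = 10 to 16 mm) turns up to z = 16 mm. Cross heel at the prong's back end: x = -64 to -48 mm, y = -35 to 35 mm, z = 0 to 6 mm.
- lid_rest: Round wooden lid rest with a cork top, fixed on the bench: 136 mm in diameter, 16 mm high. Origin: centre of its underside. It lies left or right of the warmer; the lifter starts on the other side.
- rest_top (a point): Centre of the lid rest's cork top, 16 mm above the bench.
- metal_bar: Bystander: short grey metal bar, 21 x 71 x 22 mm, on the bench behind the work. Origin: centre of its underside.
- tape_measure: Bystander: black round-cased tape measure, 66 x 64 x 31 mm, on the bench behind the work. Origin: centre of its underside.
- quoin: Bystander: small black steel quoin block, 22 x 55 x 18 mm, on the bench behind the work. Origin: centre of its underside.
Things that resemble listed ones, but are neither listed nor needed, are in the scene too. There is more than one size of the warmer; the one meant has the size given above. There is more than one size of the lifter; the one meant has the size given above.

How it is judged:
By the outcome, as a careful person would: the job done as asked, in the order asked, and still so for the second after the job is handed in, with the robot touching nothing.
It also fails if it takes over 72 s, if anything falls off the work surface, if the arm or the gripper's body presses on something with over 40 N, if the wrist force passes 120 N, or if a joint passes its speed limit or range.

### The arm

A 6-joint arm with a two-finger parallel gripper is mounted at the origin on a cart in front of the work surface, level with it; the furniture and walls round the work are solid. World frame = base frame: x ahead of the robot, y to its left, z up, the work surface at z = 0. Lengths are in mm, angles in rad, forces in N, time in s.
With the tool pointing down it reaches from about 350 to 950 mm from the base axis. Payload 17.4 kg.
Tool frame: the origin (TCP) lies at the very end of the fingers, on their centre line; the grasp point (between the pads) lies 19 mm behind it; z points along the fingers, y is the direction in which the jaws open and shut (so a half turn about z gives the same grasp; the last joint's range is limited). The gripper opens to 93 mm and grips with 3 to 60 N. Pads are 15 mm wide; open, the fingers measure 128 mm over their backs; the gripper's body (75 mm by 188 mm) begins 65 mm behind the grasp point.
Start: joints at [1.269, 0.116, 1.442, -0, 1.584, -0.038], TCP at [176.015, 651.653, 218.646] pointing down, gripper open.
Joint ranges: [-2.83, 2.83], [-0.83, 2.19], [0.07, 2.5], [-1.14, 4.28], [0.01, 3], [-2.97, 2.97]. Speed limits (rad/s): [1.89, 1.89, 2.22, 3.14, 3.14, 3.14].

### API

Orientations are given as a unit quaternion [x, y, z, w].
In Python, from cell import * gives the robot as it stands. The module is installed in compiled form; this text tells all that it offers.
- The arm moves only by the tool step_arm, never from a script. Its argument "rows" is a list of rows, each an object with "slide": the shift along the tool's x, y, z in units of 60 mm (1.0 is 60 mm), a list of three; "rotation": the turn, a rotation vector about the tool's x, y, z in degrees, a list of three; "hand": the opening, from 0 (shut) to 1 (fully open). In form: [{"slide": [tx, ty, tz], "rotation": [rx, ry, rz], "hand": hand}, ...]. A call has 1 to 20 rows; each row shifts and turns the commanded pose from where the row before left it, along the tool's axes as they then stand; what a row does not reach is not made up. A row lasts 1/8 s, in which the tool goes at most 62.5 mm and 10.7 degrees, less where a joint would pass 70% of its speed; a pose out of reach is approached as far as the arm can. A call is refused whole if a number of a shift passes 1 or a number of a turn 10.7, either way. A call with a gripper value outside its range is refused whole. The fingers move at their own pace and stop on an object; "grip_force" is the grip in N (left out, the last holds). Time passes only in rows, so rows that do not move let the fingers close. It gives the time, the measured TCP pose, the force and the opening at its end, in the units of the state.
- state(): the state, without advancing time (a new reading comes with each control period).
- snapshot(name): name is "scene" or "top" or "wrist"; returns (picture, depth): 384x512x3 uint8, blue, green, red; 384x512 float32, mm along the optical axis (not along the pixel's ray), 0 where there is no reading.
- camera_model(name): a dict with "K" (3x3 intrinsics, pixels), "D" ([k1, k2, p1, p2, k3] as OpenCV has them; the pictures are not rectified), "position" and "attitude" of the camera in the world; the wrist camera has in their place "tool_from_camera" (4x4, takes a point from camera to tool coordinates, whose origin is the TCP and whose axes are the flange's). Camera axes: x right, y down, z forward; pixel columns grow to the right and rows downward; lengths in mm; the calibration is good to about 2 mm. A picture is of the moment at which its call begins: read the wrist's pose just before it. camera_model takes no time and is no camera call.
- finish_job(): hands the job in, once; it reports no verdict.
Trained networks look in the newest picture that a camera, given by its name, has taken for a name from the list of things; names that differ only in an ending like _2 or _b are one class to them, and where a whole thing is asked for, a point or a joint stands for the part that bears it (a point fixed in the world has none). Each returns a list of dicts, best first, with "conf" (0 to 1); they miss things now and then, are a little off and sometimes report something else, mostly with a low value. They report only what shows in the picture. A call takes as long as a camera call. They do not tell look-alikes from the thing itself.
- trace(thing, camera): "pixels" (384x512 bool, what is visible of it) and "pixel" ([column, row] in pixels, amid what is visible of it).
The state is a dict: "clock": time; "q": joint angles; "qvel": joint speeds; "effort": joint torques, N m; "tool_pos": TCP position; "tcp_rot": TCP orientation; "wrist_force": force on the tool from outside, world axes, zero at the start; "moment": the same for the moment, N m; "opening": opening from 0.0 (shut) to 1.0 (fully open).
Only numpy, scipy, OpenCV 4.12 (cv2) and the standard library are available. Lean on these libraries where they do the work, as an engineer would, in place of code of your own. Each camera call takes 0.05 s, during which the arm holds its last target.

## Working session

There is one attempt and no reset: what is moved stays moved. The work goes in short steps, Python scripts to look and compute and a tool call to move; the robot and the scene stay as the last step left them, time stands still between calls to the robot, and variables do not carry over. Pictures are saved under pics/ and viewed, and the job is handed in when it is done.

Besides the shell and the picture viewer there is one more tool, called after "Call:" as name(argument=value, ...), one argument or row to a line, values as JSON. step_arm: Moves the arm, as the interface text tells. Its arguments: {"type":"object","properties":{"rows":{"type":"array"},"grip_force":{"type":"number"}},"required":["rows"]}

```bash
mkdir -p pics; ls
cat > h.py <<'E'
import numpy as np, cv2
from scipy.spatial.transform import Rotation as R
from cell import *
def cam(name, st=None):
    m=camera_model(name); K=np.array(m["K"],float); D=np.array(m["D"],float)
    if name=="wrist":
        T=np.array(m["tool_from_camera"],float)
        st=st or state()
        W=np.eye(4); W[:3,:3]=R.from_quat(st["tcp_rot"]).as_matrix(); W[:3,3]=st["tool_pos"]
        return K,D,W@T
    W=np.eye(4); W[:3,3]=m["position"]
    a=np.array(m["attitude"],float)
    W[:3,:3]=R.from_quat(a).as_matrix() if a.size==4 else a.reshape(3,3)
    return K,D,W
def cloud(depth,K,D,W):
    h,w=depth.shape
    u,v=np.meshgrid(np.arange(w),np.arange(h))
    p=cv2.undistortPoints(np.stack([u,v],-1).reshape(-1,1,2).astype(np.float64),K,D).reshape(h,w,2)
    P=np.dstack([p[...,0]*depth,p[...,1]*depth,depth])
    Q=P@W[:3,:3].T+W[:3,3]
    Q[depth<=0]=np.nan
    return Q
def proj(P,K,D,W):
    P=np.atleast_2d(P).astype(float)
    Pc=(P-W[:3,3])@W[:3,:3]
    return cv2.projectPoints(Pc,np.zeros(3),np.zeros(3),K,D)[0].reshape(-1,2)
E
python3 - <<'E'
from h import *
st=state(); print(st)
for n in ("scene","top","wrist"):
    m=camera_model(n); print(n,m)
    p,d=snapshot(n); cv2.imwrite(f"pics/{n}0.png",p); np.savez(f"{n}0.npz",p=p,d=d)
E
```

```text
pics
{'clock': 0.0, 'q': array([ 1.26920041e+00,  1.16472271e-01,  1.44223365e+00, -5.24602912e-06,
        1.58399010e+00, -3.78104901e-02]), 'qvel': array([ 0.00094041, -0.00121688, -0.00038855, -0.00109408, -0.00258771,
        0.0011636 ]), 'effort': array([ 2.96467566e-03, -7.21296930e+01, -6.22581124e+01,  7.80549925e-02,
        2.42072943e-02, -1.19988335e-04]), 'tool_pos': array([175.95745002, 651.46404118, 217.93405635]), 'tcp_rot': array([ 1.31510663e-01,  9.91314603e-01, -5.44198966e-04, -9.05881661e-05]), 'wrist_force': array([0.69529927, 0.0622893 , 0.34402385]), 'moment': array([-0.02797815,  0.00114687,  0.01242248]), 'opening': 1.0016964135406943}
scene {'K': array([[374.20590977,   0.        , 249.54708856],
       [  0.        , 374.20590977, 184.83730769],
       [  0.        ,   0.        ,   1.        ]]), 'D': array([-0.04320278,  0.        ,  0.        ,  0.        ,  0.        ]), 'position': array([ 219.51991989, -694.9364162 ,  877.48563022]), 'attitude': array([ 0.89518793, -0.28469615,  0.09638688, -0.32908394])}
top {'K': array([[391.736792  ,   0.      
[... 248 characters left out ...]
 , 1302.65794181]), 'attitude': array([ 0.70846257, -0.70019668,  0.06379437, -0.06112016])}
wrist {'K': array([[292.88061851,   0.        , 256.42000599],
       [  0.        , 292.88061851, 189.48640466],
       [  0.        ,   0.        ,   1.        ]]), 'D': array([-0.03208825,  0.        ,  0.        ,  0.        ,  0.        ]), 'tool_from_camera': array([[ 8.45453214e-04, -9.56450806e-01, -2.91892344e-01,
         8.05072378e+01],
       [ 9.99999634e-01,  8.46304271e-04,  1.23348566e-04,
        -2.51067088e-01],
       [ 1.29052901e-04, -2.91892341e-01,  9.56451172e-01,
        -1.67071907e+02],
       [ 0.00000000e+00,  0.00000000e+00,  0.00000000e+00,
         1.00000000e+00]])}
```

View pics/scene0.png

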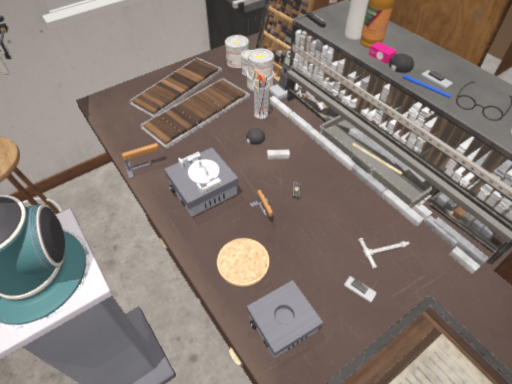

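View pics/top0.png

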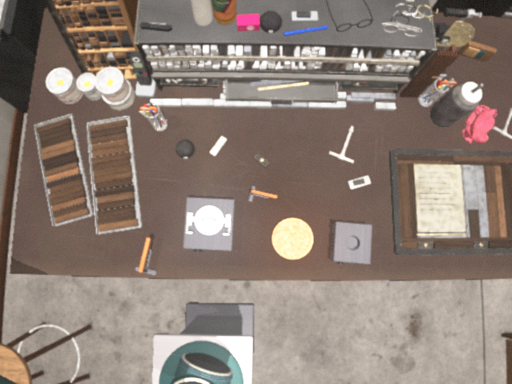

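View pics/wrist0.png

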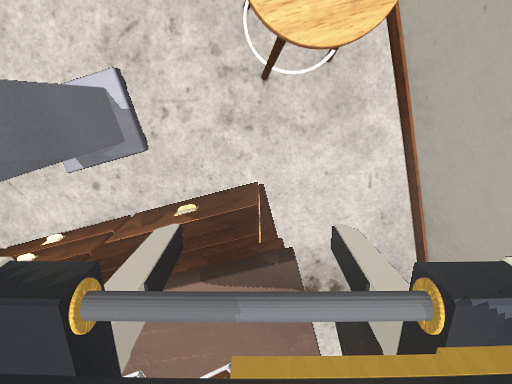

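Run:
```python
from h import *
for n in ("top","scene"):
    z=np.load(f"{n}0.npz"); p,d=z["p"],z["d"]
    K,D,W=cam(n); Q=cloud(d,K,D,W)
    np.save(f"{n}Q0.npy",Q)
    print(n)
    for pt in [(147,240),(147,255),(265,194),(209,220),(195,240),(292,238),(352,242),(340,260)] if n=="top" else [(140,153),(263,203),(205,172),(243,262),(285,318),(190,190)]:
        print(pt,Q[pt[1],pt[0]].round(1))
z=np.load("top0.npz")["p"]
a=cv2.resize(z[180:290,120:300],None,fx=4,fy=4,interpolation=cv2.INTER_CUBIC)
cv2.imwrite("pics/topcrop.png",a)
z=np.load("scene0.npz")["p"]
a=cv2.resize(z[125:235,110:290],None,fx=4,fy=4,interpolation=cv2.INTER_CUBIC)
cv2.imwrite("pics/scenecrop.png",a)
```

```text
top
(147, 240) [450.6 173.4  75.1]
(147, 255) [404.1 176.1  55.7]
(265, 194) [ 603.8 -196.4   62.6]
(209, 220) [515.3 -21.1  86. ]
(195, 240) [453.   21.8  76.7]
(292, 238) [ 466.7 -288.1   13.2]
(352, 242) [ 453.2 -478.3   46.2]
(340, 260) [ 395.6 -434.1   62.1]
scene
(140, 153) [400.3 174.3  66.2]
(263, 203) [ 600.6 -193.9   52. ]
(205, 172) [516.2 -28.3  85.8]
(243, 262) [ 463.6 -294.2   12.7]
(285, 318) [ 452.8 -479.3   41.8]
(190, 190) [449.9 -58.3  81.6]
```

View pics/topcrop.png

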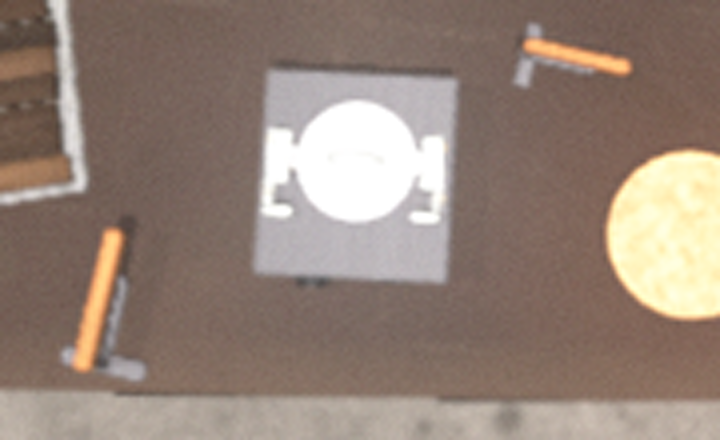

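View pics/scenecrop.png

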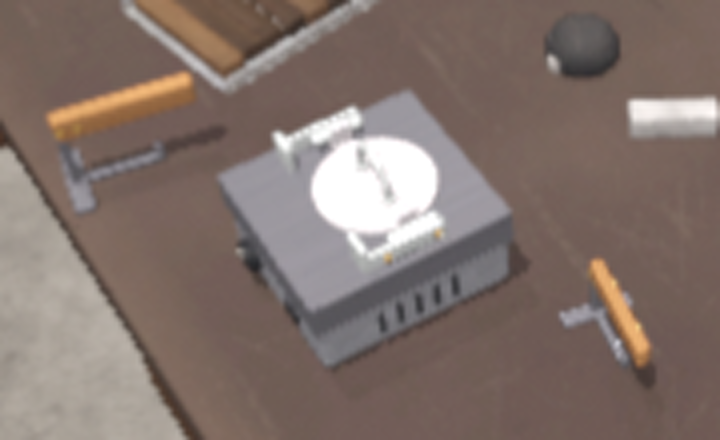

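Run:
```python
from h import *
for n in ("top","scene"):
    z=np.load(f"{n}0.npz"); p,d=z["p"],z["d"]; Q=np.load(f"{n}Q0.npy")
    b,g,r=[p[...,i].astype(int) for i in range(3)]
    K,D,W=cam(n)
    print(n, "bench z", np.nanmedian(Q[...,2][(abs(Q[...,0]-430)<60)&(abs(Q[...,1]-100)<20)]))
    m=(r>150)&(r-b>80)&(Q[...,2]>30)&(Q[...,0]<700)&(Q[...,0]>300)
    nl,lab,sta,_=cv2.connectedComponentsWithStats(m.astype(np.uint8))
    for i in range(1,nl):
        if sta[i,4]<30: continue
        P=Q[lab==i]; c=P.mean(0); u,s,v=np.linalg.svd(P-c,full_matrices=False)
        t=(P-c)@v[0]; print(sta[i],c.round(1),"dir",v[0].round(3),"yaw",np.degrees(np.arctan(v[0][1]/v[0][0])).round(1),"len",np.ptp(t).round(1),"zmax",np.percentile(P[:,2],95).round(1), "x mid",(c+v[0]*(t.min()+t.max())/2).round(1))
    # rest
    m=(abs(Q[...,2]-14)<9)&(r>150)&(r-b>40)&(abs(Q[...,0]-467)<110)&(abs(Q[...,1]+290)<110)
    ys,xs=np.nonzero(m); P=Q[m]; 
    cnt=max(cv2.findContours(m.astype(np.uint8),cv2.RETR_EXTERNAL,cv2.CHAIN_APPROX_NONE)[0],key=len)
    e=cv2.fitEllipse(cnt); print("rest ell",e)
    # intersect with z=16
    q=cv2.undistortPoints(np.array([[e[0]]],float),K,D).ravel(); dr=W[:3,:3]@np.array([q[0],q[1],1]); s=(16-W[2,3])/dr[2]; print("rest c",(W[:3,3]+s*dr).round(1), "med",np.median(P,0).round(1),np.ptp(P,0).round(1))
    # deck
    for cx,cy in((490,-20),(453,-478)):
      for zz in (80,):
        m=(Q[...,2]>45)&(abs(Q[...,0]-cx)<130)&(abs(Q[...,1]-cy)<130)
        nl,lab,sta,_=cv2.connectedComponentsWithStats(m.astype(np.uint8)); i=1+np.argmax(sta[1:,4])
        P=Q[lab==i]; print("zmed",np.median(P[:,2]).round(1))
        P=P[P[:,2]>np.median(P[:,2])-8]
        rect=cv2.minAreaRect(P[:,:2].astype(np.float32)); print("warmer",rect,len(P))
    m=(abs(Q[...,0]-530)<80)&(Q[...,1]>185)&(Q[...,1]<320)&(Q[...,2]>5); print("tray z",np.nanpercentile(Q[m][:,2],[50,90,99]),Q[m][:,1].min(),Q[m][:,0].min())
    cv2
for n,t in (("top",["lid","lid_loop","lifter","lifter_grip","lid_rest","warmer"]),("scene",["lid","lid_loop","lifter","lifter_grip","lifter_tip","lid_rest"])):
    for k in t:
        print(n,k,[(round(o["conf"],2),np.round(o["pixel"],1).tolist()) for o in trace(k,n)])
print(state()["clock"])
```

```text
top bench z -0.2801297917970942
[251 190  26   9  97] [ 605.5 -193.    56.9] dir [-0.231 -0.973 -0.027] yaw 76.6 len 84.7 zmax 62.1 x mid [ 605.7 -192.1   56.9]
[139 238  12  35 175] [406.4 180.3  73.7] dir [-0.981  0.192 -0.006] yaw -11.1 len 109.1 zmax 78.4 x mid [404.6 180.6  73.7]
rest ell ((291.9488830566406, 238.2913818359375), (40.161495208740234, 40.67859649658203), 160.26702880859375)
rest c [ 465.6 -287.6   16. ] med [ 466.5 -290.8   14.7] [134.9 136.5  17.7]
zmed 80.9
warmer ((505.6370849609375, -18.199378967285156), (150.88442993164062, 161.03280639648438), 87.99835205078125) 2437
zmed 61.8
warmer ((450.9743957519531, -476.7663269042969), (119.21939849853516, 123.39006042480469), 85.01905822753906) 1286
tray z [17.70980823 21.38064608 24.07112044] 192.27588547978672 458.2196659888598
scene bench z 0.7300617253923178
[122 143  36  16 179] [404.3 177.7  74. ] dir [-0.983  0.18  -0.023] yaw -10.4 len 109.2 zmax 79.3 x mid [404.1 177.8  74. ]
[258 190  14  26 113] [ 602.9 -198.5   57.8] dir [-0.229 -0.973 -0.04 ] yaw 76.7 len 84.0 zmax 61.7 x mid [ 603.7 -195.    58. ]
rest e
[... 512 characters left out ...]
top lid [(0.65, [210.7, 219.7]), (0.57, [147.1, 261.5]), (0.44, [207.7, 236.3])]
top lid_loop [(0.62, [210.6, 219.5])]
top lifter [(0.65, [254.7, 197.0]), (0.64, [148.5, 260.6])]
top lifter_grip [(0.54, [144.7, 259.0]), (0.48, [261.3, 195.1])]
top lid_rest [(0.74, [291.4, 239.7])]
top warmer [(0.85, [208.8, 233.4]), (0.73, [349.2, 241.5]), (0.7, [149.2, 260.3])]
scene lid [(0.78, [203.2, 170.7]), (0.2, [133.6, 154.2])]
scene lid_loop [(0.88, [203.2, 168.5])]
scene lifter [(0.67, [132.3, 156.5]), (0.22, [244.8, 257.8])]
scene lifter_grip [(0.79, [263.9, 203.9]), (0.77, [132.9, 154.7])]
scene lifter_tip [(0.82, [136.9, 155.6]), (0.7, [265.2, 203.6])]
scene lid_rest [(0.8, [242.9, 263.8])]
0.75
```

```bash
cat >> h.py <<'E'
def down(yaw_deg):
    """tool pointing down, -tool x along world yaw"""
    y=np.radians(yaw_deg); f=np.array([np.cos(y),np.sin(y),0])
    M=np.stack([-f,np.cross([0,0,-1],-f),[0,0,-1]],1); return R.from_matrix(M)
def delta(pos,rot,st=None,n=1):
    st=st or state(); R0=R.from_quat(st["tcp_rot"])
    rv=(R0.inv()*rot).as_rotvec(degrees=True)
    t=R0.inv().apply(np.asarray(pos)-st["tool_pos"])
    print("slide total",(t/60).round(4),"rot",rv.round(3),"| per row of",n,(t/60/n).round(4),(rv/n).round(3))
E
python3 - <<'E'
from h import *
st=state(); R0=R.from_quat(st["tcp_rot"]); print(R0.as_matrix().round(3), down(-15).as_matrix().round(3))
delta([398,179,230],down(-11),n=12)
E
```

```text
[[-0.965  0.261  0.   ]
 [ 0.261  0.965 -0.   ]
 [-0.     0.    -1.   ]] [[-0.966  0.259  0.   ]
 [ 0.259  0.966  0.   ]
 [ 0.     0.    -1.   ]]
slide total [-5.626  -6.6402 -0.1889] rot [ 0.000e+00  1.000e-03 -4.116e+00] | per row of 12 [-0.4688 -0.5534 -0.0157] [ 0.     0.    -0.343]
```

Call:
step_arm(
  rows=[
    {"slide": [-0.2, -0.25, 0], "rotation": [0, 0, 0], "hand": 0.45},
    {"slide": [-0.47, -0.553, -0.016], "rotation": [0, 0, 0], "hand": 0.45},
    {"slide": [-0.47, -0.553, -0.016], "rotation": [0, 0, 0], "hand": 0.45},
    {"slide": [-0.47, -0.553, -0.016], "rotation": [0, 0, 0], "hand": 0.45},
    {"slide": [-0.47, -0.553, -0.016], "rotation": [0, 0, 0], "hand": 0.45},
    {"slide": [-0.47, -0.553, -0.016], "rotation": [0, 0, 0], "hand": 0.45},
    {"slide": [-0.47, -0.553, -0.016], "rotation": [0, 0, 0], "hand": 0.45},
    {"slide": [-0.47, -0.553, -0.016], "rotation": [0, 0, 0], "hand": 0.45},
    {"slide": [-0.47, -0.553, -0.016], "rotation": [0, 0, 0], "hand": 0.45},
    {"slide": [-0.47, -0.553, -0.016], "rotation": [0, 0, 0], "hand": 0.45},
    {"slide": [-0.47, -0.553, -0.016], "rotation": [0, 0, 0], "hand": 0.45},
    {"slide": [-0.47, -0.553, -0.016], "rotation": [0, 0, 0], "hand": 0.45},
    {"slide": [-0.25, -0.3, -0.016], "rotation": [0, 0, -4.1], "hand": 0.45},
    {"slide": [0, 0, 0], "rotation": [0, 0, 0], "hand": 0.45},
  ],
)

```text
clock: 2.5
tool_pos: [397.8, 177.9, 230.1]
tcp_rot: [0.097, 0.995, 0.0, 0.0]
wrist_force: [-0.3, 0.7, -1.0]
opening: 0.448
```

Run:
```python
from h import *
st=state(); p,d=snapshot("wrist"); cv2.imwrite("pics/w1.png",p); np.savez("w1.npz",p=p,d=d)
K,D,W=cam("wrist",st); Q=cloud(d,K,D,W); np.savez("w1.npz",p=p,d=d,Q=Q,W=W)
b,g,r=[p[...,i].astype(int) for i in range(3)]
m=(r>120)&(r-b>60)&(Q[...,2]>60)&(Q[...,2]<95)
nl,lab,sta,_=cv2.connectedComponentsWithStats(m.astype(np.uint8))
for i in range(1,nl):
    if sta[i,4]<200: continue
    P=Q[lab==i]; print(sta[i],np.median(P,0).round(1)); rect=cv2.minAreaRect(P[P[:,2]>70][:,:2].astype(np.float32)); print(rect, np.percentile(P[:,2],[50,90]))
```

```text
[ 254  131   14   95 1159] [400.7 181.6  76.5]
((405.6431579589844, 181.30477905273438), (13.486998558044434, 110.5156021118164), 78.79695892333984) [76.45362419 77.55034071]
```

View pics/w1.png

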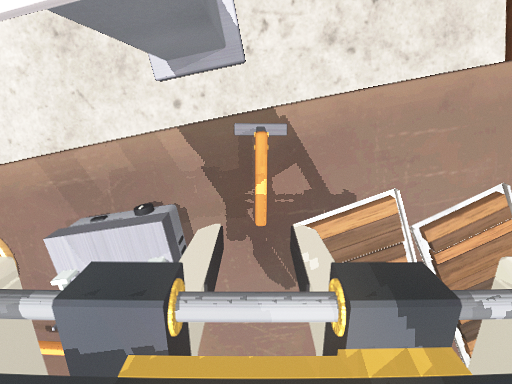

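Run:
```python
from h import *
delta([409.3,180.2,100],down(-11.1),n=4)
```

```text
slide total [-0.1873  0.06    2.1692] rot [ 0.017  0.016 -0.081] | per row of 4 [-0.0468  0.015   0.5423] [ 0.004  0.004 -0.02 ]
```

Call:
step_arm(
  rows=[
    {"slide": [-0.1, 0.03, 0.3], "rotation": [0, 0, 0], "hand": 0.45},
    {"slide": [-0.087, 0.03, 0.5], "rotation": [0, 0, 0], "hand": 0.45},
    {"slide": [0, 0, 0.6], "rotation": [0, 0, 0], "hand": 0.45},
    {"slide": [0, 0, 0.6], "rotation": [0, 0, 0], "hand": 0.45},
    {"slide": [0, 0, 0.5], "rotation": [0, 0, 0], "hand": 0.45},
    {"slide": [0, 0, 0.35], "rotation": [0, 0, 0], "hand": 0.45},
    {"slide": [0, 0, 0.2], "rotation": [0, 0, 0], "hand": 0.45},
    {"slide": [0, 0, 0], "rotation": [0, 0, 0], "hand": 0.45},
    {"slide": [0, 0, 0], "rotation": [0, 0, 0], "hand": 0.45},
  ],
)

```text
clock: 3.68
tool_pos: [409.8, 181.2, 47.8]
tcp_rot: [0.096, 0.995, 0.0, 0.0]
wrist_force: [-0.1, -0.1, 0.2]
opening: 0.451
```

Run:
```python
from h import *
st=state(); print(st["tool_pos"],st["wrist_force"])
p,d=snapshot("wrist"); cv2.imwrite("pics/w2.png",p)
```

```text
[409.75401945 181.20734174  47.83680512] [-0.1301292  -0.0553615   0.24521454]
```

View pics/w2.png

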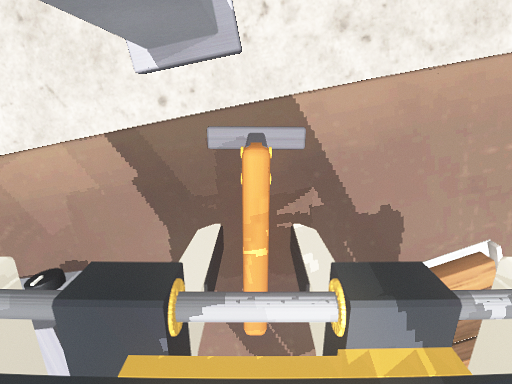

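Call:
step_arm(
  rows=[
    {"slide": [0, 0, 0.05], "rotation": [0, 0, 0], "hand": 0.45},
    {"slide": [0, 0, 0], "rotation": [0, 0, 0], "hand": 0.25},
    {"slide": [0, 0, 0], "rotation": [0, 0, 0], "hand": 0.2},
    {"slide": [0, 0, 0], "rotation": [0, 0, 0], "hand": 0.0},
    {"slide": [0, 0, 0], "rotation": [0, 0, 0], "hand": 0.0},
    {"slide": [0, 0, 0], "rotation": [0, 0, 0], "hand": 0.0},
    {"slide": [0, 0, 0], "rotation": [0, 0, 0], "hand": 0.0},
  ],
  grip_force=55,
)

```text
clock: 4.6
tool_pos: [409.5, 180.9, 44.2]
tcp_rot: [0.096, 0.995, 0.0, 0.0]
wrist_force: [0.1, 0.5, 1.7]
opening: 0.149
```

Run:
```python
from h import *
st=state(); print(st["tool_pos"],st["wrist_force"],st["moment"],st["opening"])
p,d=snapshot("wrist"); cv2.imwrite("pics/w3.png",p)
K,D,W=cam("wrist",st); Q=cloud(d,K,D,W); np.savez("w3.npz",p=p,d=d,Q=Q,W=W)
R0=R.from_quat(st["tcp_rot"])
b,g,r=[p[...,i].astype(int) for i in range(3)]
m=(r>120)&(r-b>60)&(Q[...,2]>60)&(Q[...,2]<95); m[:, :200]=0; m[:,310:]=0
P=R0.inv().apply(Q[m]-st["tool_pos"]); P=P[P[:,2]>-36]
print(np.median(P,0)); print(cv2.minAreaRect(P[:,:2].astype(np.float32)))
# heel
m=(Q[...,2]<12)&(abs(Q[...,2]-5)<4)
ys,xs=np.nonzero(m); 
T=np.full(Q.shape,np.nan); T=(Q-st["tool_pos"])@R0.as_matrix()
for row in (128,132,138,145,150): print(row,T[row,[207,220,240,290,303]].round(1).tolist())
```

```text
[409.52768946 180.93724933  44.24610561] [0.05825845 0.50394436 1.68763439] [ 0.06183309 -0.01989619  0.05092174] 0.1493101911904275
[ 21.69632768  -0.48009747 -32.27126327]
((3.1127548217773438, -0.6138343811035156), (111.68977355957031, 15.484636306762695), 0.37834545969963074)
128 [[62.1, -34.6, 39.2], [62.3, -25.4, 37.4], [62.2, -11.6, 37.8], [62.3, 22.7, 37.5], [62.4, 31.7, 37.3]]
132 [[59.5, -34.5, 37.9], [59.6, -25.4, 36.7], [59.5, -11.7, 37.7], [59.6, 22.9, 37.6], [59.6, 31.8, 37.2]]
138 [[55.4, -34.7, 38.1], [55.6, -25.5, 36.3], [55.5, -11.7, 36.9], [55.4, 23.0, 37.8], [55.5, 32.0, 37.5]]
145 [[50.4, -35.1, 38.9], [50.8, -25.6, 36.2], [50.7, -11.7, 36.5], [50.6, 23.1, 37.6], [50.9, 32.0, 35.9]]
150 [[46.2, -36.0, 42.9], [45.9, -26.8, 44.6], [46.2, -12.1, 42.6], [46.2, 23.9, 43.0], [46.3, 33.2, 42.6]]
```

View pics/w3.png

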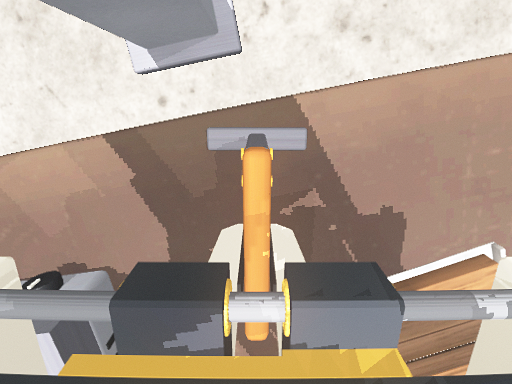

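Run:
```python
from h import *
z=np.load("w1.npz"); 
for n in ("top","scene"):
    Q=np.load(f"{n}Q0.npy"); m=(abs(Q[...,2]-81)<5)&(abs(Q[...,0]-505)<85)&(abs(Q[...,1]+18)<85); P=Q[m]
    # edge lines: -y and +y edges
    for s in (1,-1):
        xs=[];ys=[]
        for x0 in range(435,580,8):
            q=P[abs(P[:,0]-x0)<4]
            if len(q)>5: xs.append(x0); ys.append(s*np.max(s*q[:,1]))
        print(n,s,"edge yaw",np.degrees(np.arctan(np.polyfit(xs,ys,1)[0])),np.mean(ys))
delta([565,75,185],down(-2),n=8)
```

```text
top 1 edge yaw -0.4675735879315172 54.878462279049664
top -1 edge yaw -1.9970677397799985 -92.55124387728884
scene 1 edge yaw -4.252170969564347 50.71930812971607
scene -1 edge yaw -1.9890184105901345 -94.9930344448369
slide total [-2.881  -1.2379 -2.3454] rot [ 3.000e-03  8.000e-03 -9.012e+00] | per row of 8 [-0.3601 -0.1547 -0.2932] [ 0.000e+00  1.000e-03 -1.127e+00]
```

Call:
step_arm(
  rows=[
    {"slide": [0, 0, -0.15], "rotation": [0, 0, 0], "hand": 0.0},
    {"slide": [0, 0, -0.4], "rotation": [0, 0, 0], "hand": 0.0},
    {"slide": [0, 0, -0.6], "rotation": [0, 0, 0], "hand": 0.0},
    {"slide": [0, 0, -0.6], "rotation": [0, 0, 0], "hand": 0.0},
    {"slide": [0, 0, -0.4], "rotation": [0, 0, 0], "hand": 0.0},
    {"slide": [0, 0, -0.1], "rotation": [0, 0, 0], "hand": 0.0},
    {"slide": [0, 0, 0], "rotation": [0, 0, 0], "hand": 0.0},
  ],
)

```text
clock: 5.52
tool_pos: [409.4, 180.8, 178.7]
tcp_rot: [0.096, 0.995, -0.0, -0.0]
wrist_force: [0.2, -0.3, -3.1]
opening: 0.147
```

Call:
step_arm(
  rows=[
    {"slide": [-0.3, -0.13, 0], "rotation": [0, 0, 0], "hand": 0.0},
    {"slide": [-0.5, -0.21, 0], "rotation": [0, 0, 0], "hand": 0.0},
    {"slide": [-0.6, -0.26, 0], "rotation": [0, 0, 0], "hand": 0.0},
    {"slide": [-0.6, -0.26, 0], "rotation": [0, 0, 0], "hand": 0.0},
    {"slide": [-0.5, -0.22, 0], "rotation": [0, 0, 0], "hand": 0.0},
    {"slide": [-0.38, -0.158, 0], "rotation": [0, 0, 0], "hand": 0.0},
    {"slide": [0, 0, 0], "rotation": [0, 0, -9.0], "hand": 0.0},
    {"slide": [0, 0, 0], "rotation": [0, 0, 0], "hand": 0.0},
    {"slide": [0, 0, 0], "rotation": [0, 0, 0], "hand": 0.0},
  ],
)

```text
clock: 6.65
tool_pos: [564.9, 74.7, 178.5]
tcp_rot: [0.019, 1.0, -0.0, -0.0]
wrist_force: [0.2, -0.8, -2.1]
opening: 0.148
```

Run:
```python
from h import *
st=state(); print(st["tool_pos"],st["wrist_force"],st["moment"],st["opening"])
p,d=snapshot("wrist"); cv2.imwrite("pics/w4.png",p)
K,D,W=cam("wrist",st); Q=cloud(d,K,D,W); np.savez("w4.npz",p=p,d=d,Q=Q,W=W)
print([(o["conf"],o["pixel"]) for o in trace("lid_loop","wrist")])
```

```text
[564.87974017  74.68860805 178.52872914] [ 0.24950101 -0.7517729  -2.1085103 ] [ 0.04252437 -0.03834645 -0.01326891] 0.1480950555441214
[(0.86, [149.6, 144.8])]
```

View pics/w4.png

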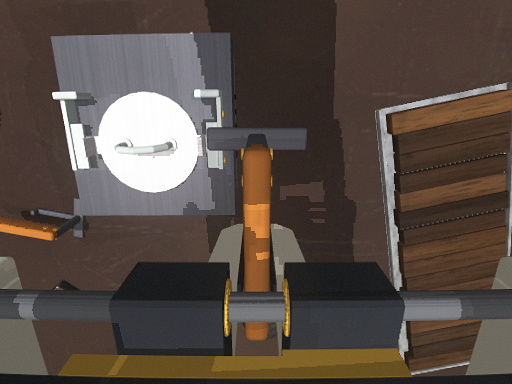

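Run:
```python
from h import *
z=np.load("w4.npz"); Q=z["Q"];p=z["p"]
st=state(); R0=R.from_quat(st["tcp_rot"])
sub=np.zeros(Q.shape[:2],bool); sub[60:230,50:206]=1
zc=Q[...,2]
print("hist",np.histogram(zc[sub],bins=np.arange(60,135,3)))
P=Q[sub&(zc>108)&(Q[...,1]<40)]; print("loop n",len(P),"mean",P.mean(0).round(1)); 
c=np.polyfit(P[:,1],P[:,0],1); print("loop x vs y slope",np.degrees(np.arctan(c[0])), "y range",np.percentile(P[:,1],[1,99]))
yy=np.linspace(P[:,1].min(),P[:,1].max(),12)
for a,b in zip(yy[:-1],yy[1:]):
    q=P[(P[:,1]>=a)&(P[:,1]<b)]; print(((a+b)/2).round(1),"x",np.percentile(q[:,0],[2,50,98]).round(1),"zmax",np.percentile(q[:,2],95).round(1))
# disc ellipse: bright mask
g=p.max(2); m=((g>225)&sub&(abs(zc-85)<6)).astype(np.uint8); m=cv2.morphologyEx(m,cv2.MORPH_OPEN,np.ones((9,9)))
cn=max(cv2.findContours(m,cv2.RETR_EXTERNAL,cv2.CHAIN_APPROX_NONE)[0],key=len)
C=Q[cn[:,0,1],cn[:,0,0]]; (cx,cy),rad=cv2.minEnclosingCircle(C[:,:2].astype(np.float32)); print("disc",cx,cy,rad,"z",np.median(C[:,2]))
A=np.c_[2*C[:,0],2*C[:,1],np.ones(len(C))]; s=np.linalg.lstsq(A,(C[:,:2]**2).sum(1),rcond=None)[0]; print("fit",s[:2],np.sqrt(s[2]+s[0]**2+s[1]**2))
big=cv2.resize(p[20:230,40:250],None,fx=3.5,fy=3.5,interpolation=cv2.INTER_CUBIC); cv2.imwrite("pics/w4c.png",big[:600])
```

```text
hist (array([   0,    0,    0,    0,    0,    0, 5811, 5935, 6846,  727,  299,
        656,  209,   89,  391,  142,   29,   34,   66,  119,  100,    7,
          0,    0]), array([ 60,  63,  66,  69,  72,  75,  78,  81,  84,  87,  90,  93,  96,
        99, 102, 105, 108, 111, 114, 117, 120, 123, 126, 129, 132]))
loop n 355 mean [517.2 -17.  117.5]
loop x vs y slope 2.7067788760051865 y range [-37.45749789  -1.27976524]
-37.1 x [514.  515.4 518. ] zmax 116.1
-33.7 x [514.  515.8 518.9] zmax 118.6
-30.2 x [514.2 516.5 519.8] zmax 119.2
-26.7 x [514.3 516.6 519.6] zmax 121.0
-23.3 x [514.5 516.7 519.5] zmax 122.9
-19.8 x [514.8 517.1 520.3] zmax 123.2
-16.3 x [514.7 517.2 519.9] zmax 122.2
-12.9 x [514.8 517.7 520.6] zmax 120.8
-9.4 x [515.1 517.3 520.1] zmax 119.5
-5.9 x [515.  517.1 520.5] zmax 117.3
-2.5 x [515.3 518.  520.7] zmax 112.2
disc 517.6923828125 -22.737092971801758 46.66582107543945 z 85.92105987737165
fit [515.75885945 -20.57402119] 36.93166752410284
```

View pics/w4c.png

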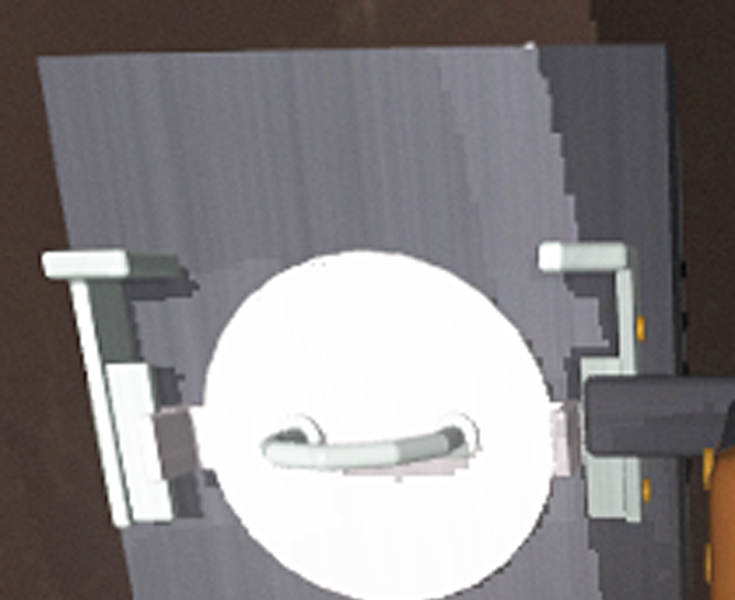

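Run:
```python
from h import *
z=np.load("w4.npz"); Q=z["Q"];p=z["p"];W=z["W"]
st=state(); K,D,_=cam("wrist",st)
def onplane(px,zz):
    q=cv2.undistortPoints(np.asarray(px,float).reshape(-1,1,2),K,D).reshape(-1,2); dr=np.c_[q,np.ones(len(q))]@W[:3,:3].T
    return W[:3,3]+((zz-W[2,3])/dr[:,2])[:,None]*dr
g=p.min(2); sub=np.zeros(g.shape,np.uint8); sub[60:230,50:206]=1
m=((g>215)&(sub>0)).astype(np.uint8); m=cv2.morphologyEx(m,cv2.MORPH_CLOSE,np.ones((25,25))); m=cv2.morphologyEx(m,cv2.MORPH_OPEN,np.ones((35,35)))
cn=max(cv2.findContours(m,cv2.RETR_EXTERNAL,cv2.CHAIN_APPROX_NONE)[0],key=len)[:,0]
C=onplane(cn,85)
from scipy.optimize import least_squares
f=lambda s:np.hypot(C[:,0]-s[0],C[:,1]-s[1])-45
s=least_squares(f,[516,-20],loss="soft_l1").x; print("disc centre (r45)",s,"resid",np.abs(f(s)).mean())
f3=lambda s:np.hypot(C[:,0]-s[0],C[:,1]-s[1])-s[2]
print(least_squares(f3,[516,-20,45],loss="soft_l1").x)
v=p.copy(); cv2.drawContours(v,[cn.reshape(-1,1,2)],-1,(0,0,255),1); cv2.imwrite("pics/w4d.png",cv2.resize(v[20:230,40:250],None,fx=2.5,fy=2.5))
# loop arch using points y - symmetric fit
sb=np.zeros(g.shape,bool); sb[120:165,100:185]=1
P=Q[sb&(Q[...,2]>92)]; 
print("loop extents y by z:")
for a in range(92,124,4):
    q=P[(P[:,2]>=a)&(P[:,2]<a+4)]
    if len(q): print(a,np.percentile(q[:,1],[1,99]).round(1),np.percentile(q[:,0],[2,50,98]).round(1),len(q))
# deck edges in px from crop: corner coordinates
px=lambda c:(np.array(c)/3.5+[40,20])
print("deck -x edge corners",onplane([px((38,58)),px((665,44))],80).round(1))
print("posts faces bottom/top", onplane([px((45,278)),px((125,278)),px((540,270)),px((625,270))],104).round(1))
print("post top far edge", onplane([px((45,252)),px((125,252)),px((540,242)),px((630,242))],104).round(1))
# ears: top z=103
sbm=(Q[...,2]>96)&(Q[...,2]<108)
for r in [(70,105,110,150),(180,204,110,165),(50,80,85,105),(190,225,80,105)]:
    w=np.zeros(g.shape,bool); w[r[2]:r[3],r[0]:r[1]]=1; q=Q[w&sbm]
    if len(q): print(r,len(q),np.percentile(q,2,axis=0).round(1),np.percentile(q,98,axis=0).round(1))
```

```text
disc centre (r45) [516.83107494 -23.77103705] resid 6.718408131558374
[516.51664905 -25.59483733  47.01421201]
loop extents y by z:
92 [-40.5   2.2] [513.8 515.6 519.5] 21
96 [-40.8   2.3] [513.9 515.7 519.6] 20
100 [-42.7   2.3] [514.3 516.9 520.6] 22
104 [-42.    1.2] [513.9 516.8 520.5] 40
108 [-38.7  -0.8] [514.  517.1 520.8] 42
112 [-37.4  -3.8] [514.4 516.8 520.2] 60
116 [-35.3  -6.2] [514.3 517.  520.5] 146
120 [-28.  -12.7] [514.8 517.1 519.8] 107
deck -x edge corners [[425.1 -92.7  80. ]
 [429.7  57.6  80. ]]
posts faces bottom/top [[476.3 -86.  104. ]
 [477.2 -67.2 104. ]
 [479.9  28.3 104. ]
 [480.6  47.5 104. ]]
post top far edge [[470.6 -84.7 104. ]
 [471.6 -66.  104. ]
 [473.8  28.9 104. ]
 [474.7  49.1 104. ]]
(70, 105, 110, 150) 129 [506.9 -84.2  96.2] [517.6 -67.2 105. ]
(180, 204, 110, 165) 122 [511.2  27.   97.2] [526.2  31.1 105.2]
(50, 80, 85, 105) 223 [470.8 -85.1  96.5] [479.2 -65.7 106.2]
(190, 225, 80, 105) 216 [474.   28.6  96.2] [484.3  47.7 106. ]
```

View pics/w4d.png

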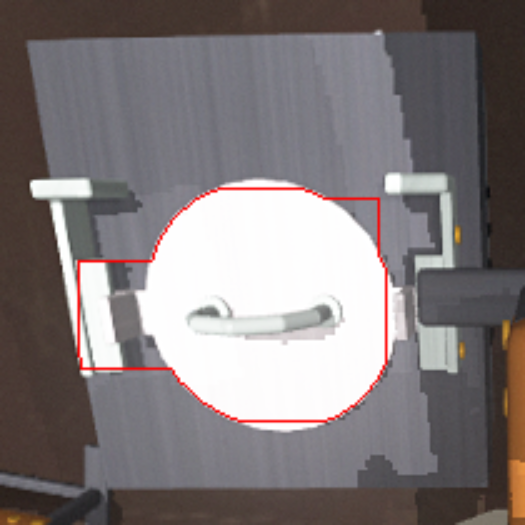

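Run:
```python
from h import *
delta([472,-18.5,178.5],down(-2.0),n=5)
```

```text
slide total [ 1.4883 -1.6139  0.0084] rot [-0.002 -0.007 -0.132] | per row of 5 [ 0.2977 -0.3228  0.0017] [-0.    -0.001 -0.026]
```

Call:
step_arm(
  rows=[
    {"slide": [0.15, -0.16, 0], "rotation": [0, 0, 0], "hand": 0.0},
    {"slide": [0.3, -0.32, 0], "rotation": [0, 0, 0], "hand": 0.0},
    {"slide": [0.35, -0.38, 0], "rotation": [0, 0, 0], "hand": 0.0},
    {"slide": [0.35, -0.38, 0], "rotation": [0, 0, 0], "hand": 0.0},
    {"slide": [0.25, -0.274, 0], "rotation": [0, 0, 0], "hand": 0.0},
    {"slide": [0.09, -0.1, 0], "rotation": [0, 0, -0.13], "hand": 0.0},
    {"slide": [0, 0, 0.2], "rotation": [0, 0, 0], "hand": 0.0},
    {"slide": [0, 0, 0.3], "rotation": [0, 0, 0], "hand": 0.0},
    {"slide": [0, 0, 0.2], "rotation": [0, 0, 0], "hand": 0.0},
    {"slide": [0, 0, 0], "rotation": [0, 0, 0], "hand": 0.0},
    {"slide": [0, 0, 0], "rotation": [0, 0, 0], "hand": 0.0},
  ],
)

```text
clock: 8.12
tool_pos: [472.4, -18.5, 137.3]
tcp_rot: [0.016, 1.0, 0.0, 0.0]
wrist_force: [-0.1, 0.4, -2.1]
opening: 0.146
```

Run:
```python
from h import *
st=state(); print(st["tool_pos"],st["wrist_force"],R.from_quat(st["tcp_rot"]).as_matrix()[:,0])
for n in ("wrist","scene","top"):
    p,d=snapshot(n); cv2.imwrite(f"pics/{n}5.png",p); np.savez(f"{n}5.npz",p=p,d=d)
    if n=="scene": cv2.imwrite("pics/scene5c.png",cv2.resize(p[110:220,130:270],None,fx=5,fy=5,interpolation=cv2.INTER_CUBIC))
delta([472,-18.5,136.7],down(-2.0),st)
```

```text
[472.36193942 -18.52853563 137.34462881] [-0.12105648  0.3911075  -2.05605628] [-9.99467448e-01  3.26315855e-02 -1.40702840e-05]
slide total [0.006  0.0003 0.0107] rot [0.001 0.001 0.13 ] | per row of 1 [0.006  0.0003 0.0107] [0.001 0.001 0.13 ]
```

View pics/wrist5.png

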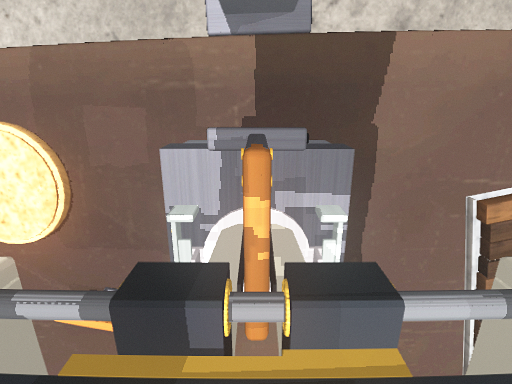

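View pics/scene5c.png

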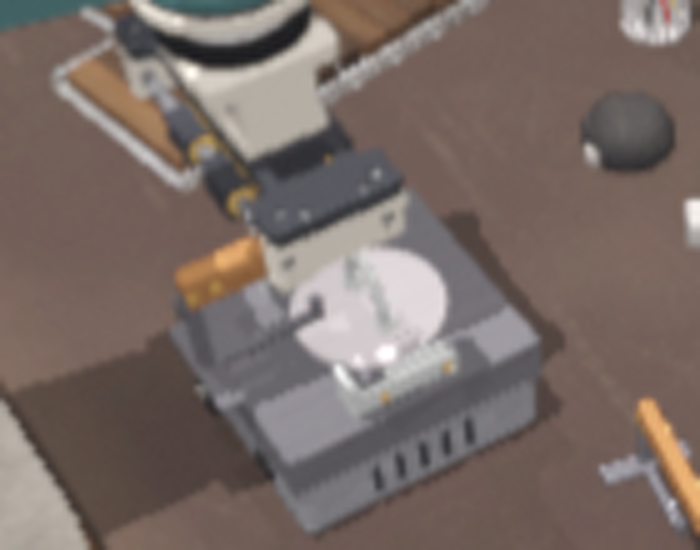

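Call:
step_arm(
  rows=[
    {"slide": [-0.06, 0, 0.01], "rotation": [0, 0, 0.1], "hand": 0.0},
    {"slide": [-0.12, 0, 0], "rotation": [0, 0, 0], "hand": 0.0},
    {"slide": [-0.12, 0, 0], "rotation": [0, 0, 0], "hand": 0.0},
    {"slide": [-0.1, 0, 0], "rotation": [0, 0, 0], "hand": 0.0},
    {"slide": [0, 0, 0], "rotation": [0, 0, 0], "hand": 0.0},
  ],
)

```text
clock: 8.9
tool_pos: [496.5, -19.5, 136.4]
tcp_rot: [0.017, 1.0, 0.0, -0.0]
wrist_force: [-0.7, 0.5, -2.0]
opening: 0.146
```

Call:
step_arm(
  rows=[
    {"slide": [-0.1, 0, 0], "rotation": [0, 0, 0], "hand": 0.0},
    {"slide": [-0.1, 0, 0], "rotation": [0, 0, 0], "hand": 0.0},
    {"slide": [-0.1, 0, 0], "rotation": [0, 0, 0], "hand": 0.0},
    {"slide": [-0.07, 0, 0], "rotation": [0, 0, 0], "hand": 0.0},
    {"slide": [0, 0, 0], "rotation": [0, 0, 0], "hand": 0.0},
  ],
)

```text
clock: 9.52
tool_pos: [518.5, -20.3, 136.4]
tcp_rot: [0.017, 1.0, 0.0, -0.0]
wrist_force: [0.3, -0.5, -2.8]
opening: 0.146
```

Run:
```python
from h import *
st=state(); print(st["tool_pos"],st["wrist_force"],st["moment"])
for n in ("wrist","scene"):
    p,d=snapshot(n); cv2.imwrite(f"pics/{n}6.png",p); np.savez(f"{n}6.npz",p=p,d=d)
    if n=="scene": cv2.imwrite("pics/scene6c.png",cv2.resize(p[130:220,155:255],None,fx=6,fy=6,interpolation=cv2.INTER_CUBIC))
```

```text
[518.50680138 -20.27004007 136.44722586] [ 0.29785893 -0.46707172 -2.79917638] [ 0.03350713 -0.06350621  0.00614731]
```

View pics/scene6c.png

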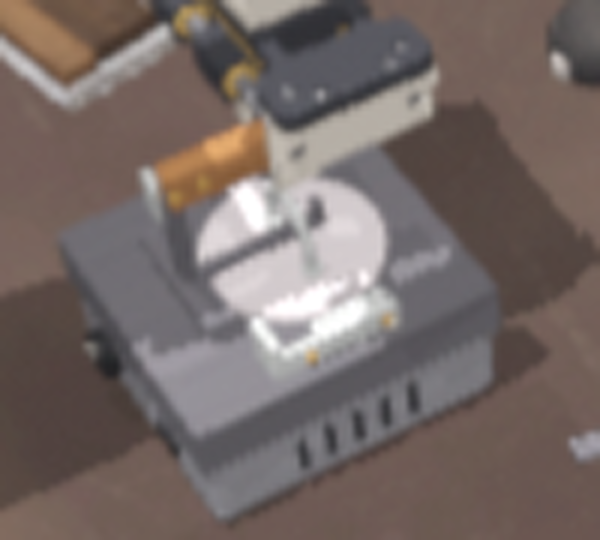

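View pics/wrist6.png

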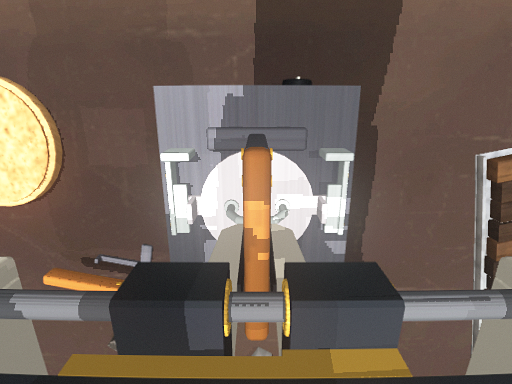

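Call:
step_arm(
  rows=[
    {"slide": [0, 0, -0.06], "rotation": [0, 0, 0], "hand": 0.0},
    {"slide": [0, 0, -0.08], "rotation": [0, 0, 0], "hand": 0.0},
    {"slide": [0, 0, -0.06], "rotation": [0, 0, 0], "hand": 0.0},
    {"slide": [0, 0, -0.035], "rotation": [0, 0, 0], "hand": 0.0},
    {"slide": [0, 0, 0], "rotation": [0, 0, 0], "hand": 0.0},
    {"slide": [0, 0, 0], "rotation": [0, 0, 0], "hand": 0.0},
  ],
)

```text
clock: 10.38
tool_pos: [518.3, -20.3, 150.5]
tcp_rot: [0.017, 1.0, -0.0, -0.0]
wrist_force: [0.0, -0.8, -2.3]
opening: 0.148
```

Run:
```python
from h import *
st=state(); print(st["tool_pos"],st["wrist_force"],st["moment"])
for n in ("scene",):
    p,d=snapshot(n); cv2.imwrite(f"pics/{n}7.png",p); np.savez(f"{n}7.npz",p=p,d=d)
    if n=="scene": cv2.imwrite("pics/scene7c.png",cv2.resize(p[145:205,165:235],None,fx=9,fy=9,interpolation=cv2.INTER_CUBIC))
```

```text
[518.27562928 -20.25833926 150.52799161] [ 0.0421108  -0.8087551  -2.27608385] [ 0.05093142 -0.04451324  0.03434061]
```

View pics/scene7c.png

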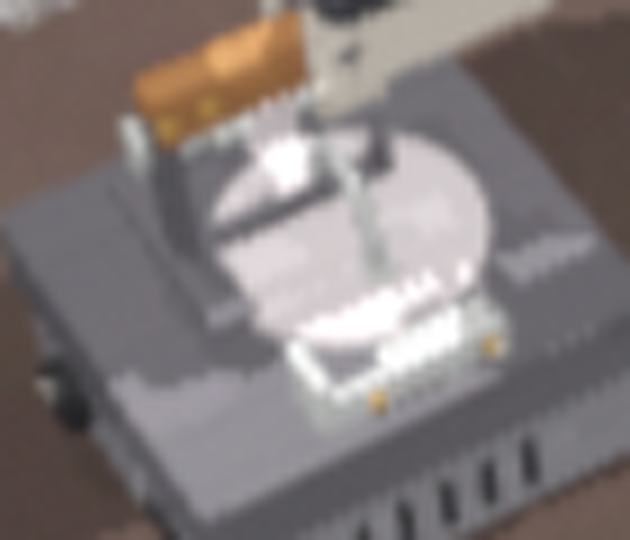

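Call:
step_arm(
  rows=[
    {"slide": [0.04, 0, 0], "rotation": [0, 0, 0], "hand": 0.0},
    {"slide": [0.04, 0, 0], "rotation": [0, 0, 0], "hand": 0.0},
    {"slide": [0.04, 0, 0], "rotation": [0, 0, 0], "hand": 0.0},
    {"slide": [0.04, 0, 0], "rotation": [0, 0, 0], "hand": 0.0},
    {"slide": [0.04, 0, 0], "rotation": [0, 0, 0], "hand": 0.0},
    {"slide": [0.04, 0, 0], "rotation": [0, 0, 0], "hand": 0.0},
  ],
)

```text
clock: 11.18
tool_pos: [503.9, -19.8, 150.7]
tcp_rot: [0.017, 1.0, -0.0, 0.0]
wrist_force: [2.0, -0.4, -2.9]
opening: 0.148
```

Call:
step_arm(
  rows=[
    {"slide": [0.04, 0, 0], "rotation": [0, 0, 0], "hand": 0.0},
    {"slide": [0.04, 0, 0], "rotation": [0, 0, 0], "hand": 0.0},
    {"slide": [0.04, 0, 0], "rotation": [0, 0, 0], "hand": 0.0},
  ],
)

```text
clock: 11.55
tool_pos: [496.6, -19.5, 150.7]
tcp_rot: [0.017, 1.0, -0.0, 0.0]
wrist_force: [2.0, -0.0, -2.9]
opening: 0.149
```

Run:
```python
from h import *
st=state(); print(st["tool_pos"],st["wrist_force"],st["moment"])
for n in ("wrist","scene"):
    p,d=snapshot(n); cv2.imwrite(f"pics/{n}8.png",p); np.savez(f"{n}8.npz",p=p,d=d)
    if n=="scene": cv2.imwrite("pics/scene8c.png",cv2.resize(p[145:205,165:235],None,fx=9,fy=9,interpolation=cv2.INTER_CUBIC))
```

```text
[496.59950651 -19.51615154 150.69425829] [ 2.00789426 -0.04870666 -2.87690186] [ 0.02263604 -0.47818206 -0.02275588]
```

View pics/scene8c.png

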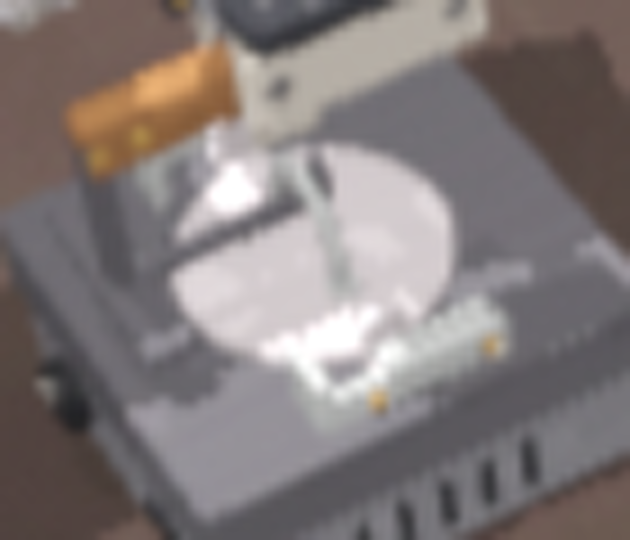

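View pics/wrist8.png

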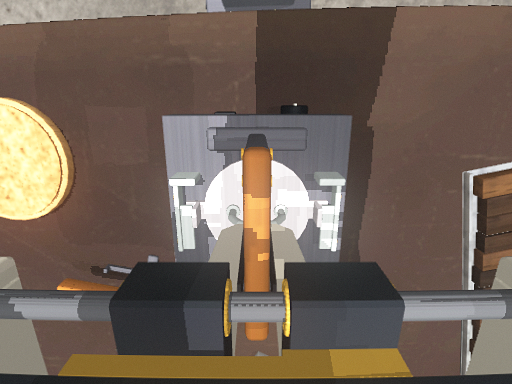

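Call:
step_arm(
  rows=[
    {"slide": [0.04, 0, 0], "rotation": [0, 0, 0], "hand": 0.0},
    {"slide": [0.04, 0, 0], "rotation": [0, 0, 0], "hand": 0.0},
    {"slide": [0.04, 0, 0], "rotation": [0, 0, 0], "hand": 0.0},
    {"slide": [0.04, 0, 0], "rotation": [0, 0, 0], "hand": 0.0},
    {"slide": [0.03, 0, 0], "rotation": [0, 0, 0], "hand": 0.0},
  ],
)

```text
clock: 12.28
tool_pos: [485.2, -19.1, 150.7]
tcp_rot: [0.017, 1.0, 0.0, 0.0]
wrist_force: [1.4, 0.3, -2.6]
opening: 0.149
```

Call:
step_arm(
  rows=[
    {"slide": [0.02, 0, 0], "rotation": [0, 0, 0], "hand": 0.0},
    {"slide": [0.01, 0, 0], "rotation": [0, 0, 0], "hand": 0.0},
  ],
)

```text
clock: 12.52
tool_pos: [483.5, -19.0, 150.7]
tcp_rot: [0.017, 1.0, 0.0, 0.0]
wrist_force: [2.8, 0.5, -2.7]
opening: 0.146
```

Run:
```python
from h import *
st=state(); print(st["tool_pos"],st["wrist_force"],st["moment"])
for n in ("wrist",):
    p,d=snapshot(n); cv2.imwrite(f"pics/{n}9.png",cv2.resize(p[100:270,150:370],None,fx=3.5,fy=3.5,interpolation=cv2.INTER_CUBIC)); np.savez(f"{n}9.npz",p=p,d=d)
    K,D,W=cam(n,st); Q=cloud(d,K,D,W)
    np.save("Q9.npy",Q)
```

```text
[483.51738818 -19.04789727 150.68844851] [ 2.76385288  0.502443   -2.7441346 ] [ 0.04209687 -0.5376119  -0.00777921]
```

View pics/wrist9.png

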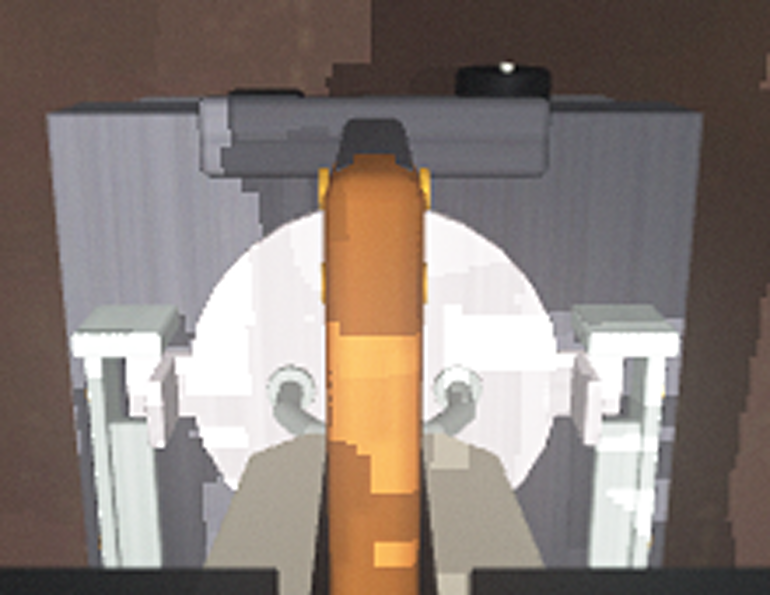

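Call:
step_arm(
  rows=[
    {"slide": [0.015, 0, 0], "rotation": [0, 0, 0], "hand": 0.0},
    {"slide": [0.01, 0, 0], "rotation": [0, 0, 0], "hand": 0.0},
  ],
)

```text
clock: 12.82
tool_pos: [482.0, -19.0, 150.7]
tcp_rot: [0.017, 1.0, -0.0, -0.0]
wrist_force: [2.1, -0.3, -3.0]
opening: 0.147
```

Call:
step_arm(
  rows=[
    {"slide": [0.01, 0, 0], "rotation": [0, 0, 0], "hand": 0.0},
    {"slide": [0.0, 0, 0], "rotation": [0, 0, 0], "hand": 0.0},
  ],
)

```text
clock: 13.08
tool_pos: [481.4, -19.0, 150.7]
tcp_rot: [0.017, 1.0, -0.0, -0.0]
wrist_force: [1.6, 0.3, -2.0]
opening: 0.15
```

Call:
step_arm(
  rows=[
    {"slide": [0.01, 0, 0], "rotation": [0, 0, 0], "hand": 0.0},
    {"slide": [0.0, 0, 0], "rotation": [0, 0, 0], "hand": 0.0},
  ],
)

```text
clock: 13.32
tool_pos: [480.8, -19.0, 150.7]
tcp_rot: [0.017, 1.0, -0.0, 0.0]
wrist_force: [1.2, -0.4, -3.2]
opening: 0.151
```

Call:
step_arm(
  rows=[
    {"slide": [0.01, 0, 0], "rotation": [0, 0, 0], "hand": 0.0},
    {"slide": [0.0, 0, 0], "rotation": [0, 0, 0], "hand": 0.0},
  ],
)

```text
clock: 13.58
tool_pos: [480.2, -18.9, 150.7]
tcp_rot: [0.017, 1.0, -0.0, 0.0]
wrist_force: [2.0, -0.9, -2.1]
opening: 0.146
```

Call:
step_arm(
  rows=[
    {"slide": [0.01, 0, 0], "rotation": [0, 0, 0], "hand": 0.0},
    {"slide": [0.0, 0, 0], "rotation": [0, 0, 0], "hand": 0.0},
  ],
)

```text
clock: 13.82
tool_pos: [479.6, -18.9, 150.7]
tcp_rot: [0.017, 1.0, 0.0, -0.0]
wrist_force: [1.1, -0.9, -2.1]
opening: 0.147
```

Run:
```python
from h import *
st=state(); print(st["tool_pos"],st["wrist_force"],st["moment"])
for n in ("wrist",):
    p,d=snapshot(n); cv2.imwrite(f"pics/{n}10.png",cv2.resize(p[100:270,150:370],None,fx=3.5,fy=3.5,interpolation=cv2.INTER_CUBIC)); np.savez(f"{n}10.npz",p=p,d=d)
```

```text
[479.60743907 -18.89256228 150.66337702] [ 1.12886786 -0.90253392 -2.08643645] [ 0.01582028 -0.50481246  0.01826509]
```

View pics/wrist10.png

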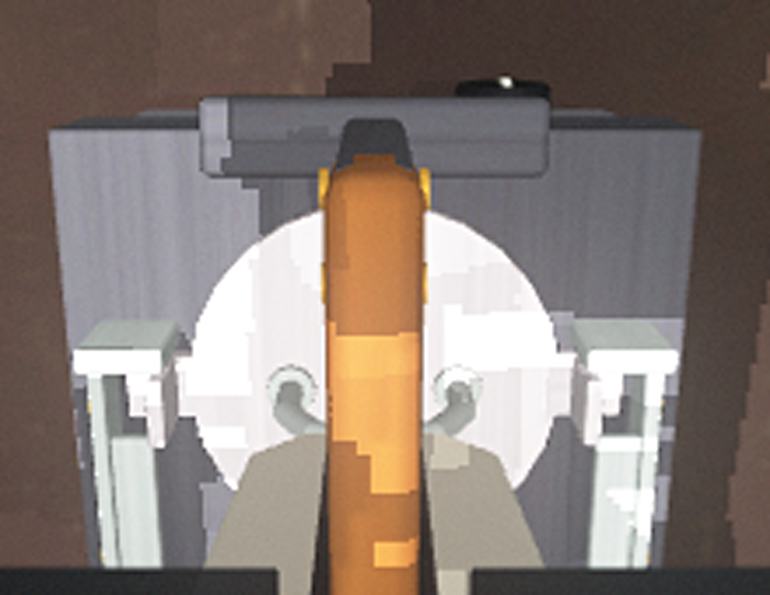

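Call:
step_arm(
  rows=[
    {"slide": [0.01, 0, 0], "rotation": [0, 0, 0], "hand": 0.0},
    {"slide": [0.0, 0, 0], "rotation": [0, 0, 0], "hand": 0.0},
  ],
)

```text
clock: 14.12
tool_pos: [479.0, -18.9, 150.7]
tcp_rot: [0.017, 1.0, -0.0, -0.0]
wrist_force: [1.4, 0.4, -2.8]
opening: 0.145
```

```bash
python3 -c "
from h import *
s=state();print(s['tool_pos'],s['wrist_force'],s['moment'])"
```

```text
[479.01245252 -18.89032266 150.66813639] [ 1.42057901  0.37917398 -2.80915124] [-0.01511464 -0.49740901  0.00363995]
```

Call:
step_arm(
  rows=[
    {"slide": [0.01, 0, 0], "rotation": [0, 0, 0], "hand": 0.0},
    {"slide": [0.0, 0, 0], "rotation": [0, 0, 0], "hand": 0.0},
  ],
)

```text
clock: 14.38
tool_pos: [478.4, -18.9, 150.7]
tcp_rot: [0.017, 1.0, 0.0, 0.0]
wrist_force: [0.8, 0.6, -2.8]
opening: 0.149
```

```bash
python3 -c "
from h import *
s=state();print(s['tool_pos'],s['wrist_force'],s['moment'])"
```

```text
[478.42014052 -18.86910466 150.68424885] [ 0.80832935  0.6404839  -2.79879273] [-0.03886536 -0.56493759  0.04240365]
```

Call:
step_arm(
  rows=[
    {"slide": [0.01, 0, 0], "rotation": [0, 0, 0], "hand": 0.0},
    {"slide": [0.0, 0, 0], "rotation": [0, 0, 0], "hand": 0.0},
  ],
)

```text
clock: 14.62
tool_pos: [477.8, -18.8, 150.7]
tcp_rot: [0.017, 1.0, 0.0, 0.0]
wrist_force: [2.0, -0.4, -1.6]
opening: 0.148
```

```bash
python3 -c "
from h import *
s=state();print(s['tool_pos'],s['wrist_force'],s['moment'])"
```

```text
[477.82638187 -18.84615178 150.68719215] [ 1.95472603 -0.43789316 -1.62844918] [-0.04464537 -0.533269   -0.03062351]
```

Call:
step_arm(
  rows=[
    {"slide": [0.01, 0, 0], "rotation": [0, 0, 0], "hand": 0.0},
    {"slide": [0.0, 0, 0], "rotation": [0, 0, 0], "hand": 0.0},
  ],
)

```text
clock: 14.88
tool_pos: [477.5, -18.8, 150.7]
tcp_rot: [0.017, 1.0, -0.0, 0.0]
wrist_force: [5.0, -0.7, -3.8]
opening: 0.145
```

```bash
python3 -c "
from h import *
s=state();print(s['tool_pos'],s['wrist_force'],s['moment'])
p,d=snapshot('wrist'); cv2.imwrite('pics/w11.png',cv2.resize(p[100:270,150:370],None,fx=3.5,fy=3.5,interpolation=cv2.INTER_CUBIC))
"
```

```text
[477.47347258 -18.84250526 150.71612811] [ 4.99526549 -0.71045339 -3.8180014 ] [-0.04128965 -1.19643448 -0.00857398]
```

View pics/w11.png

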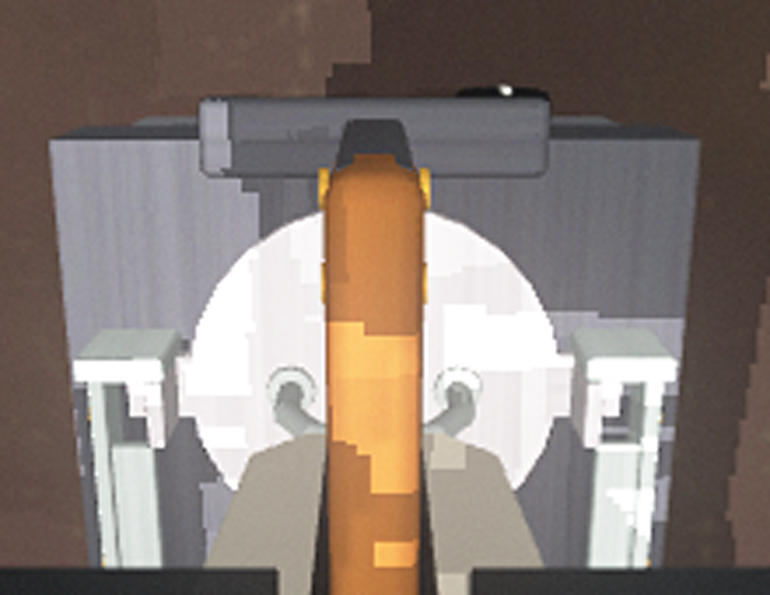

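Call:
step_arm(
  rows=[
    {"slide": [-0.01, 0, 0], "rotation": [0, 0, 0], "hand": 0.0},
    {"slide": [-0.008, 0, 0], "rotation": [0, 0, 0], "hand": 0.0},
    {"slide": [0, 0, -0.02], "rotation": [0, 0, 0], "hand": 0.0},
    {"slide": [0, 0, -0.02], "rotation": [0, 0, 0], "hand": 0.0},
    {"slide": [0, 0, 0], "rotation": [0, 0, 0], "hand": 0.0},
  ],
)

```text
clock: 15.55
tool_pos: [478.2, -18.9, 152.8]
tcp_rot: [0.017, 1.0, 0.0, -0.0]
wrist_force: [-0.8, -0.4, -5.5]
opening: 0.146
```

```bash
python3 -c "
from h import *
s=state();print(s['tool_pos'],s['wrist_force'],s['moment'])"
```

```text
[478.15512919 -18.85539118 152.83207165] [-0.78618152 -0.44067177 -5.54689321] [ 0.01770918 -0.07858915  0.02141994]
```

Call:
step_arm(
  rows=[
    {"slide": [0, 0, -0.015], "rotation": [0, 0, 0], "hand": 0.0},
    {"slide": [0, 0, -0.015], "rotation": [0, 0, 0], "hand": 0.0},
    {"slide": [0, 0, 0], "rotation": [0, 0, 0], "hand": 0.0},
  ],
)

```text
clock: 15.92
tool_pos: [478.3, -18.9, 154.9]
tcp_rot: [0.017, 1.0, 0.0, -0.0]
wrist_force: [-0.7, 0.1, -6.0]
opening: 0.145
```

```bash
python3 -c "
from h import *
s=state();print(s['tool_pos'],s['wrist_force'],s['moment'])"
```

```text
[478.31019771 -18.86177893 154.90006186] [-0.74634373  0.07011871 -6.03814849] [ 0.01004964 -0.0084148   0.0292198 ]
```

Call:
step_arm(
  rows=[
    {"slide": [0, 0, -0.015], "rotation": [0, 0, 0], "hand": 0.0},
    {"slide": [0, 0, -0.01], "rotation": [0, 0, 0], "hand": 0.0},
    {"slide": [0, 0, 0], "rotation": [0, 0, 0], "hand": 0.0},
  ],
)

```text
clock: 16.3
tool_pos: [478.3, -18.9, 156.4]
tcp_rot: [0.017, 1.0, -0.0, 0.0]
wrist_force: [-1.2, -0.0, -6.6]
opening: 0.149
```

```bash
python3 -c "
from h import *
s=state();print(s['tool_pos'],s['wrist_force'],s['moment'])
for n in ('wrist','scene'):
    p,d=snapshot(n)
    if n=='wrist': cv2.imwrite('pics/w12.png',cv2.resize(p[100:270,150:370],None,fx=3.5,fy=3.5,interpolation=cv2.INTER_CUBIC))
    else: cv2.imwrite('pics/scene12c.png',cv2.resize(p[145:205,165:235],None,fx=9,fy=9,interpolation=cv2.INTER_CUBIC))
"
```

```text
[478.34562437 -18.88050371 156.42580984] [-1.23876775 -0.00877164 -6.61563349] [ 0.06677666 -0.08983045  0.0056461 ]
```

View pics/scene12c.png

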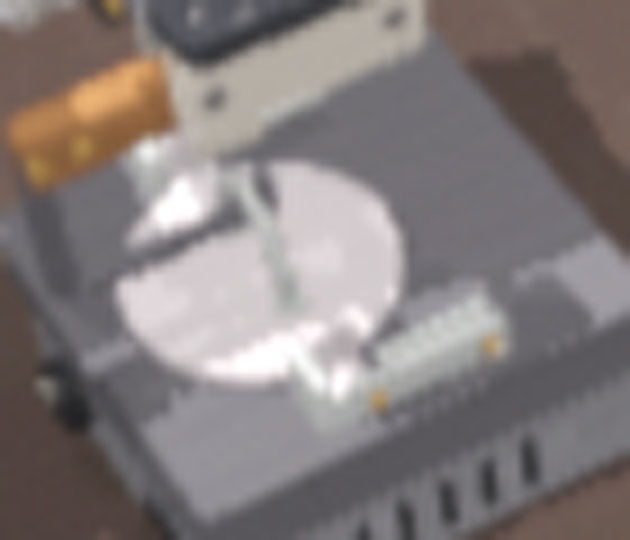

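View pics/w12.png

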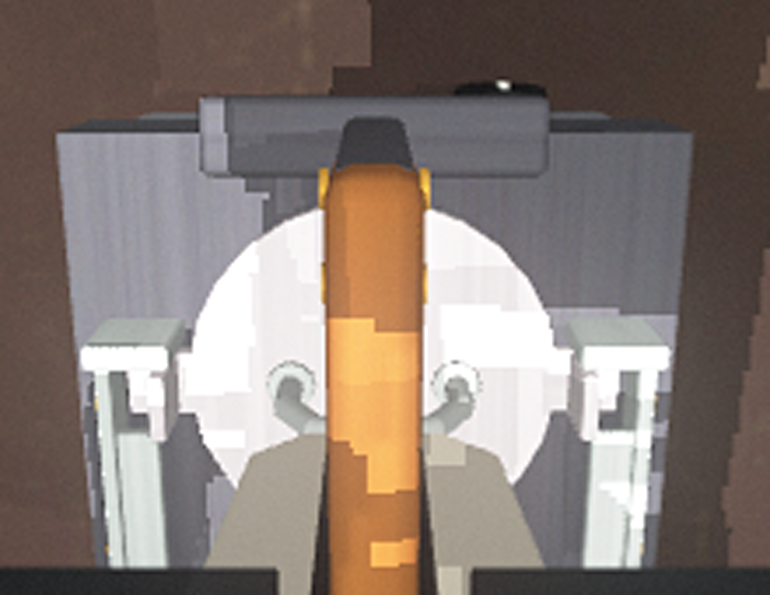

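Call:
step_arm(
  rows=[
    {"slide": [0, 0, -0.02], "rotation": [0, 0, 0], "hand": 0.0},
    {"slide": [0, 0, -0.02], "rotation": [0, 0, 0], "hand": 0.0},
    {"slide": [0, 0, 0], "rotation": [0, 0, 0], "hand": 0.0},
  ],
)

```text
clock: 16.77
tool_pos: [478.4, -18.9, 158.9]
tcp_rot: [0.017, 1.0, -0.0, 0.0]
wrist_force: [-0.8, -0.1, -6.5]
opening: 0.147
```

Call:
step_arm(
  rows=[
    {"slide": [0, 0, -0.03], "rotation": [0, 0, 0], "hand": 0.0},
    {"slide": [0, 0, -0.04], "rotation": [0, 0, 0], "hand": 0.0},
    {"slide": [0, 0, 0], "rotation": [0, 0, 0], "hand": 0.0},
  ],
)

```text
clock: 17.15
tool_pos: [478.4, -18.9, 163.3]
tcp_rot: [0.017, 1.0, -0.0, 0.0]
wrist_force: [0.6, 0.4, -6.7]
opening: 0.145
```

```bash
python3 -c "
from h import *
s=state();print(s['tool_pos'],s['wrist_force'],s['moment'])
for n in ('wrist','scene'):
    p,d=snapshot(n)
    if n=='wrist': cv2.imwrite('pics/w13.png',cv2.resize(p[100:270,150:370],None,fx=3.5,fy=3.5,interpolation=cv2.INTER_CUBIC))
    else: cv2.imwrite('pics/scene13c.png',cv2.resize(p[145:205,165:235],None,fx=9,fy=9,interpolation=cv2.INTER_CUBIC))
"
```

```text
[478.44454207 -18.89295531 163.27834796] [ 0.57832025  0.36100484 -6.685549  ] [-0.02626562 -0.03195848 -0.00706885]
```

View pics/scene13c.png

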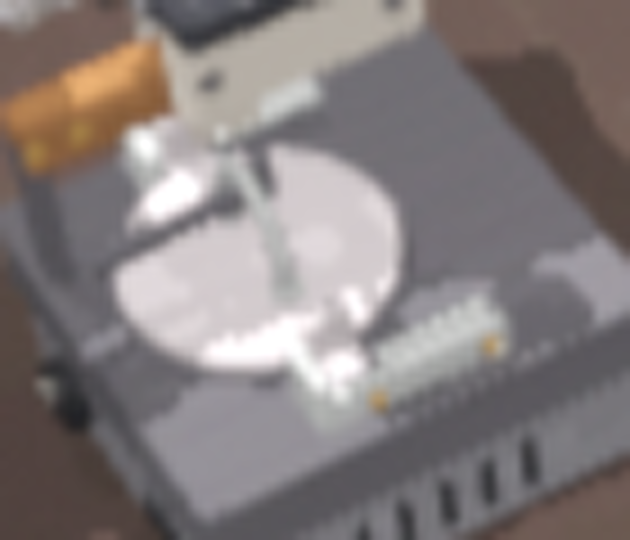

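View pics/w13.png

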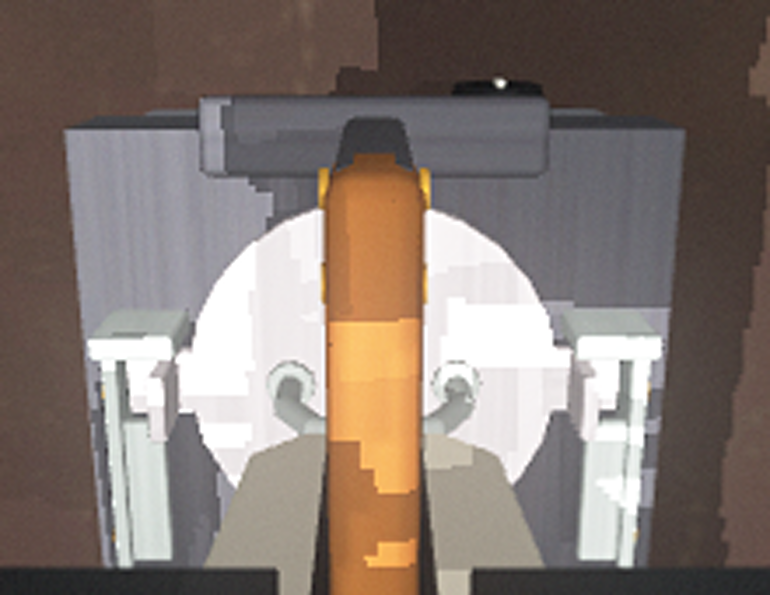

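Call:
step_arm(
  rows=[
    {"slide": [0, 0, -0.05], "rotation": [0, 0, 0], "hand": 0.0},
    {"slide": [0, 0, -0.08], "rotation": [0, 0, 0], "hand": 0.0},
    {"slide": [0, 0, -0.12], "rotation": [0, 0, 0], "hand": 0.0},
    {"slide": [0, 0, -0.12], "rotation": [0, 0, 0], "hand": 0.0},
    {"slide": [0, 0, -0.12], "rotation": [0, 0, 0], "hand": 0.0},
    {"slide": [0, 0, -0.1], "rotation": [0, 0, 0], "hand": 0.0},
    {"slide": [0, 0, -0.06], "rotation": [0, 0, 0], "hand": 0.0},
    {"slide": [0, 0, -0.03], "rotation": [0, 0, 0], "hand": 0.0},
    {"slide": [0, 0, 0], "rotation": [0, 0, 0], "hand": 0.0},
    {"slide": [0, 0, 0], "rotation": [0, 0, 0], "hand": 0.0},
  ],
)

```text
clock: 18.5
tool_pos: [478.3, -18.8, 203.5]
tcp_rot: [0.017, 1.0, 0.0, -0.0]
wrist_force: [-0.0, 0.3, -7.2]
opening: 0.149
```

```bash
python3 -c "
from h import *
s=state();print(s['tool_pos'],s['wrist_force'],s['moment'])
n='wrist'; p,d=snapshot(n); cv2.imwrite('pics/w14.png',p); K,D,W=cam(n,s); Q=cloud(d,K,D,W); np.savez('w14.npz',p=p,d=d,Q=Q,W=W)
n='scene'; p,d=snapshot(n); cv2.imwrite('pics/scene14c.png',cv2.resize(p[120:220,150:270],None,fx=6,fy=6,interpolation=cv2.INTER_CUBIC)); K,D,W=cam(n,s); np.savez('scene14.npz',p=p,d=d,Q=cloud(d,K,D,W),W=W)
T=(np.load('w14.npz')['Q']-s['tool_pos'])@R.from_quat(s['tcp_rot']).as_matrix()
p=np.load('w14.npz')['p']
m=(p.min(2)>150)&(T[...,2]>70)&(T[...,2]<95)&(abs(T[...,1])<46)
P=T[m]; A=np.c_[P[:,:2],np.ones(len(P))]; c=np.linalg.lstsq(A,P[:,2],rcond=None)[0]; r=P[:,2]-A@c; k=abs(r)<2; c=np.linalg.lstsq(A[k],P[k,2],rcond=None)[0]
print(len(P),k.sum(),'tilt deg',np.degrees(np.arctan(c[:2])),c)
"
```

```text
[478.25178025 -18.84445722 203.52413162] [-0.007259    0.34903061 -7.18331296] [ 0.01355622 -0.09725644  0.01849398]
1 1 tilt deg [ 45.81005609 -55.23441235] [ 1.02868374 -1.44065701  0.04427898]
```

View pics/scene14c.png

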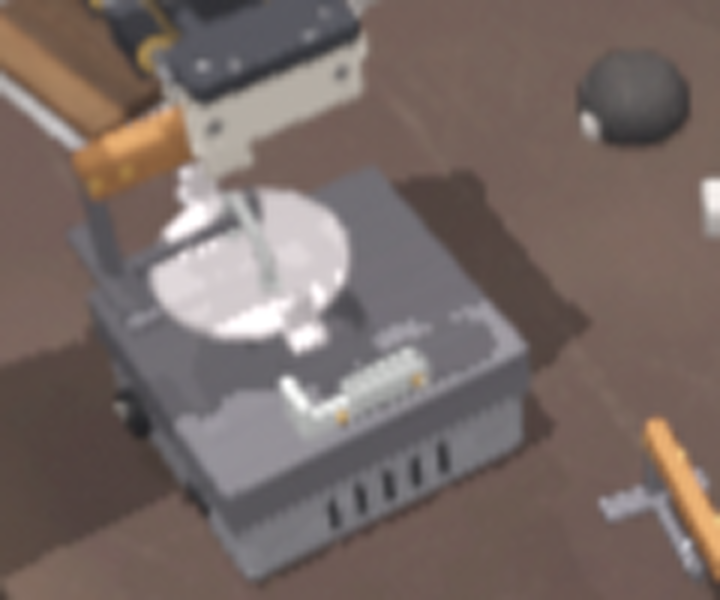

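View pics/w14.png

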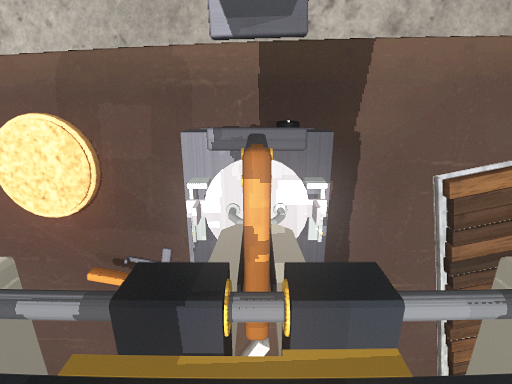

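```bash
cat >> h.py <<'E'
def lidtilt(p,Q,s):
    M=R.from_quat(s['tcp_rot']).as_matrix()
    T=(Q-s['tool_pos'])@M
    m=(p.min(2)>150)&(T[...,2]>60)&(T[...,2]<80)&(abs(T[...,1])<42)&(abs(T[...,0]+6)<48)
    P=T[m]; A=np.c_[P[:,:2],np.ones(len(P))]; k=np.ones(len(P),bool)
    for _ in range(6):
        c=np.linalg.lstsq(A[k],P[k,2],rcond=None)[0]; k=abs(P[:,2]-A@c)<2
    print(len(P),k.sum(),'tilt deg about y,x',np.degrees(np.arctan(c[:2])).round(2),'z',c[2].round(1),'xr',P[k,0].min().round(1),P[k,0].max().round(1),P[k,1].min().round(1),P[k,1].max().round(1))
E
python3 - <<'E'
from h import *
s=state(); 
for f in ("w14.npz","scene14.npz"):
    z=np.load(f); lidtilt(z["p"],z["Q"],s)
# rest center from w14
z=np.load("w14.npz"); p,Q,W=z["p"],z["Q"],z["W"]; K,D,_=cam("wrist",s)
b,g,r=[p[...,i].astype(int) for i in range(3)]
m=((r>170)&(r-b>50)&(np.arange(512)[None]<115)&(np.arange(384)[:,None]<235)).astype(np.uint8)
m=cv2.morphologyEx(m,cv2.MORPH_OPEN,np.ones((5,5)))
mm=m.astype(bool)&(Q[...,2]>10); P=Q[mm]; print(np.median(P,0),np.percentile(P,[1,99],axis=0).round(1))
E
```

```text
3869 3690 tilt deg about y,x [0.03 0.43] z 67.0 xr -35.1 34.3 -42.0 42.0
493 407 tilt deg about y,x [0.03 0.28] z 66.5 xr -50.1 39.1 -41.6 41.6
[ 465.79449284 -284.1144844    16.79426235] [[ 404.8 -344.2   12.3]
 [ 530.6 -226.2   18.7]]
```

Run:
```python
from h import *
delta([462,-195,203.5],down(-2.0))
```

```text
slide total [ 1.6900e-01 -2.9431e+00  1.1000e-03] rot [ 0.002 -0.018  0.014] | per row of 1 [ 1.6900e-01 -2.9431e+00  1.1000e-03] [ 0.002 -0.018  0.014]
```

Call:
step_arm(
  rows=[
    {"slide": [0.0, -0.05, 0], "rotation": [0, 0, 0], "hand": 0.0},
    {"slide": [0.01, -0.1, 0], "rotation": [0, 0, 0], "hand": 0.0},
    {"slide": [0.01, -0.15, 0], "rotation": [0, 0, 0], "hand": 0.0},
    {"slide": [0.015, -0.2, 0], "rotation": [0, 0, 0], "hand": 0.0},
    {"slide": [0.015, -0.25, 0], "rotation": [0, 0, 0], "hand": 0.0},
    {"slide": [0.015, -0.3, 0], "rotation": [0, 0, 0], "hand": 0.0},
    {"slide": [0.015, -0.3, 0], "rotation": [0, 0, 0], "hand": 0.0},
    {"slide": [0.015, -0.3, 0], "rotation": [0, 0, 0], "hand": 0.0},
    {"slide": [0.015, -0.3, 0], "rotation": [0, 0, 0], "hand": 0.0},
    {"slide": [0.015, -0.3, 0], "rotation": [0, 0, 0], "hand": 0.0},
    {"slide": [0.015, -0.25, 0], "rotation": [0, 0, 0], "hand": 0.0},
    {"slide": [0.015, -0.2, 0], "rotation": [0, 0, 0], "hand": 0.0},
    {"slide": [0.01, -0.15, 0], "rotation": [0, 0, 0], "hand": 0.0},
    {"slide": [0.005, -0.09, 0], "rotation": [0, 0, 0], "hand": 0.0},
    {"slide": [0, 0, 0], "rotation": [0, 0, 0], "hand": 0.0},
    {"slide": [0, 0, 0], "rotation": [0, 0, 0], "hand": 0.0},
  ],
)

```text
clock: 20.6
tool_pos: [462.1, -194.5, 203.8]
tcp_rot: [0.017, 1.0, 0.0, 0.0]
wrist_force: [-0.3, 0.3, -6.1]
opening: 0.143
```

Run:
```python
from h import *
s=state();print(s['tool_pos'],s['wrist_force'],s['moment'])
n='wrist'; p,d=snapshot(n); cv2.imwrite('pics/w15.png',p); K,D,W=cam(n,s); Q=cloud(d,K,D,W); np.savez('w15.npz',p=p,d=d,Q=Q,W=W)
lidtilt(p,Q,s)
```

```text
[ 462.09544044 -194.52823191  203.79748245] [-0.33663036  0.31780496 -6.07409487] [ 0.04116769 -0.07457268 -0.01476466]
3872 3696 tilt deg about y,x [0.   0.03] z 66.9 xr -35.6 34.8 -42.0 42.0
```

View pics/w15.png

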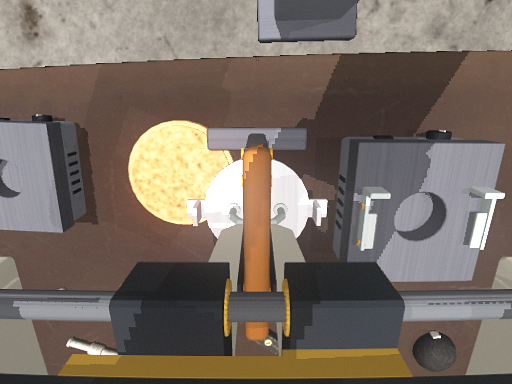

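Run:
```python
from h import *
from scipy.optimize import least_squares
s=state(); z=np.load("w15.npz"); p,Q,W=z["p"],z["Q"],z["W"]; K,D,_=cam("wrist",s); M=R.from_quat(s['tcp_rot']).as_matrix()
def onplane(px,zz):
    q=cv2.undistortPoints(np.asarray(px,float).reshape(-1,1,2),K,D).reshape(-1,2); dr=np.c_[q,np.ones(len(q))]@W[:3,:3].T
    return W[:3,3]+((zz-W[2,3])/dr[:,2])[:,None]*dr
b,g,r=[p[...,i].astype(int) for i in range(3)]
m=((r>170)&(r-b>60)&(np.arange(512)[None]<240)&(np.arange(512)[None]>110)&(np.arange(384)[:,None]<240)&(Q[...,2]<40)).astype(np.uint8)
m=cv2.morphologyEx(m,cv2.MORPH_OPEN,np.ones((3,3)))
cn=max(cv2.findContours(m,cv2.RETR_EXTERNAL,cv2.CHAIN_APPROX_NONE)[0],key=len)[:,0]
sel=(cn[:,0]<205)
C=onplane(cn[sel],16)
for lim in (205,):
    f=lambda s:np.hypot(C[:,0]-s[0],C[:,1]-s[1])-68
    o=least_squares(f,[465,-290],loss="soft_l1",f_scale=1).x; k=abs(f(o))<3
    print("rest r68",o,"rms",np.sqrt(np.mean(f(o)[k]**2)),k.mean())
    f3=lambda s:np.hypot(C[:,0]-s[0],C[:,1]-s[1])-s[2]
    print(least_squares(f3,[465,-290,68],loss="soft_l1",f_scale=1).x)
print("z of cork",np.median(Q[m>0][:,2]))
# lid
T=(Q-s['tool_pos'])@M
lm=(p.min(2)>120)&(T[...,2]>60)&(T[...,2]<74); lm[:, :185]=0; lm[:,330:]=0
lm=cv2.morphologyEx(lm.astype(np.uint8),cv2.MORPH_OPEN,np.ones((3,3)))
cs=cv2.findContours(lm,cv2.RETR_EXTERNAL,cv2.CHAIN_APPROX_NONE)[0]
cn2=np.concatenate([c[:,0] for c in cs if len(c)>40])
L=(onplane(cn2,s['tool_pos'][2]-68)-s['tool_pos'])@M
rr=np.hypot(L[:,0]+6,L[:,1]); L2=L[(abs(rr-45)<7)&(abs(L[:,0]+6)>11)&(L[:,0]>-15)]
f=lambda q:np.hypot(L2[:,0]-q[0],L2[:,1]-q[1])-45
o=least_squares(f,[-6,0],loss="soft_l1",f_scale=.7).x; print("lid centre in tool",o,len(L2),np.abs(f(o)).mean())
f3=lambda q:np.hypot(L2[:,0]-q[0],L2[:,1]-q[1])-q[2]
print(least_squares(f3,[-6,0,45],loss="soft_l1",f_scale=.7).x)
v=p.copy()
for q in cn[sel]: v[q[1],q[0]]=(255,0,0)
for q in cn2[(abs(rr-45)<7)&(abs(L[:,0]+6)>11)&(L[:,0]>-15)]: v[q[1],q[0]]=(0,0,255)
cv2.imwrite("pics/w15c.png",cv2.resize(v[90:260,110:350],None,fx=3,fy=3))
```

```text
rest r68 [ 468.9385988  -285.25667666] rms 1.4935246757452638 0.5070422535211268
[ 467.39309611 -293.71163527   60.8209764 ]
z of cork 16.88235343797578
lid centre in tool [-8.77238154 -0.48272943] 98 0.49383973055424407
[-8.19863069 -0.48103925 44.57332115]
```

View pics/w15c.png

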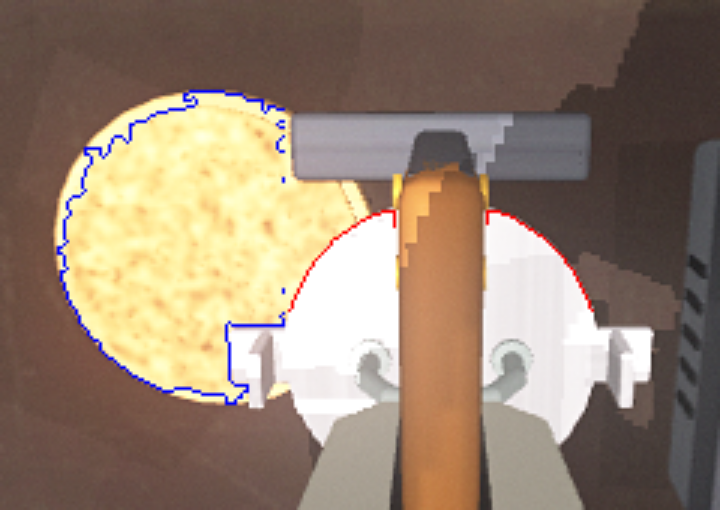

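Run:
```python
from h import *
from scipy.optimize import least_squares
s=state(); z=np.load("w15.npz"); p,Q,W=z["p"],z["Q"],z["W"]; K,D,_=cam("wrist",s); M=R.from_quat(s['tcp_rot']).as_matrix()
def onplane(px,zz):
    q=cv2.undistortPoints(np.asarray(px,float).reshape(-1,1,2),K,D).reshape(-1,2); dr=np.c_[q,np.ones(len(q))]@W[:3,:3].T
    return W[:3,3]+((zz-W[2,3])/dr[:,2])[:,None]*dr
m=((p.max(2)>150)&(np.arange(512)[None]<206)&(np.arange(512)[None]>110)&(np.arange(384)[:,None]<240)&(Q[...,2]<40)).astype(np.uint8)
m=cv2.morphologyEx(m,cv2.MORPH_CLOSE,np.ones((5,5)))
cn=max(cv2.findContours(m,cv2.RETR_EXTERNAL,cv2.CHAIN_APPROX_NONE)[0],key=len)[:,0]
cn=cn[(cn[:,0]<178)]
C=onplane(cn+[-0.0,0],16)
f=lambda s:np.hypot(C[:,0]-s[0],C[:,1]-s[1])-68
o=least_squares(f,[465,-290],loss="soft_l1",f_scale=1).x; print("rest r68",o,"mean",np.abs(f(o)).mean(),len(C))
f3=lambda s:np.hypot(C[:,0]-s[0],C[:,1]-s[1])-s[2]
print(least_squares(f3,[465,-290,68],loss="soft_l1",f_scale=1).x)
v=p.copy()
th=np.linspace(0,2*np.pi,400)
for q in proj(np.c_[o[0]+68*np.cos(th),o[1]+68*np.sin(th),np.full(400,16)],K,D,W).round().astype(int):
    if 0<=q[0]<512 and 0<=q[1]<384: v[q[1],q[0]]=(255,0,0)
cv2.imwrite("pics/w15d.png",cv2.resize(v[90:260,110:350],None,fx=3,fy=3))
L=np.array([-8.5,0,0]); 
print("TCP for lid centred", o-(M@L)[:2])
delta([*(o-(M@np.array([-7.8,0,0]))[:2]),203.8],down(-2.0))
```

```text
rest r68 [ 315.82260412 -282.82247062] mean 16.110627136207675 195
[ 303.4886539  -316.36437064   36.28422485]
TCP for lid centred [ 307.32758937 -282.53139713]
slide total [ 2.5160e+00 -1.5551e+00 -4.0000e-04] rot [0.007 0.005 0.038] | per row of 1 [ 2.5160e+00 -1.5551e+00 -4.0000e-04] [0.007 0.005 0.038]
```

View pics/w15d.png

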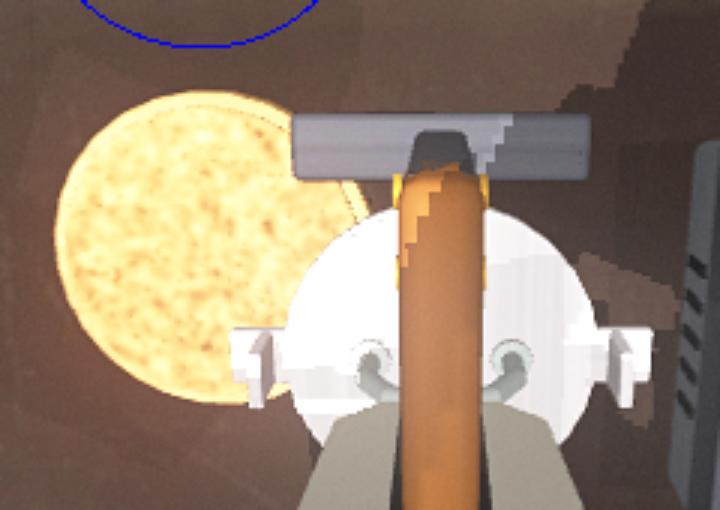

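Run:
```python
from h import *
from scipy.optimize import least_squares
s=state(); z=np.load("w15.npz"); p,Q,W=z["p"],z["Q"],z["W"]; K,D,_=cam("wrist",s); M=R.from_quat(s['tcp_rot']).as_matrix()
def onplane(px,zz):
    q=cv2.undistortPoints(np.asarray(px,float).reshape(-1,1,2),K,D).reshape(-1,2); dr=np.c_[q,np.ones(len(q))]@W[:3,:3].T
    return W[:3,3]+((zz-W[2,3])/dr[:,2])[:,None]*dr
u=np.arange(512)[None]; v_=np.arange(384)[:,None]
m=((p.max(2)>150)&(u<206)&(u>110)&(v_<240)&(v_>100)&(Q[...,2]<40)).astype(np.uint8)
m=cv2.morphologyEx(m,cv2.MORPH_CLOSE,np.ones((5,5)))
cn=max(cv2.findContours(m,cv2.RETR_EXTERNAL,cv2.CHAIN_APPROX_NONE)[0],key=len)[:,0]
cn=cn[(cn[:,0]<180)]
C=onplane(cn,16)
f=lambda s:np.hypot(C[:,0]-s[0],C[:,1]-s[1])-68
o=least_squares(f,[465,-290],loss="soft_l1",f_scale=1).x; print("rest r68",o,"mean",np.abs(f(o)).mean(),len(C))
f3=lambda s:np.hypot(C[:,0]-s[0],C[:,1]-s[1])-s[2]
print(least_squares(f3,[465,-290,68],loss="soft_l1",f_scale=1).x)
v=p.copy()
th=np.linspace(0,2*np.pi,400)
for q in proj(np.c_[o[0]+68*np.cos(th),o[1]+68*np.sin(th),np.full(400,16)],K,D,W).round().astype(int):
    if 0<=q[0]<512 and 0<=q[1]<384: v[q[1],q[0]]=(255,0,0)
cv2.imwrite("pics/w15d.png",cv2.resize(v[90:260,110:350],None,fx=3,fy=3))
delta([*(o-(M@np.array([-8.2,-0.5,0]))[:2]),203.8],down(-2.0))
```

```text
rest r68 [ 467.71541172 -287.7633857 ] mean 0.5246387815414386 146
[ 467.48914751 -289.29293934   66.76104122]
slide total [-1.0200e-02 -1.5424e+00 -2.0000e-04] rot [0.007 0.005 0.038] | per row of 1 [-1.0200e-02 -1.5424e+00 -2.0000e-04] [0.007 0.005 0.038]
```

View pics/w15d.png

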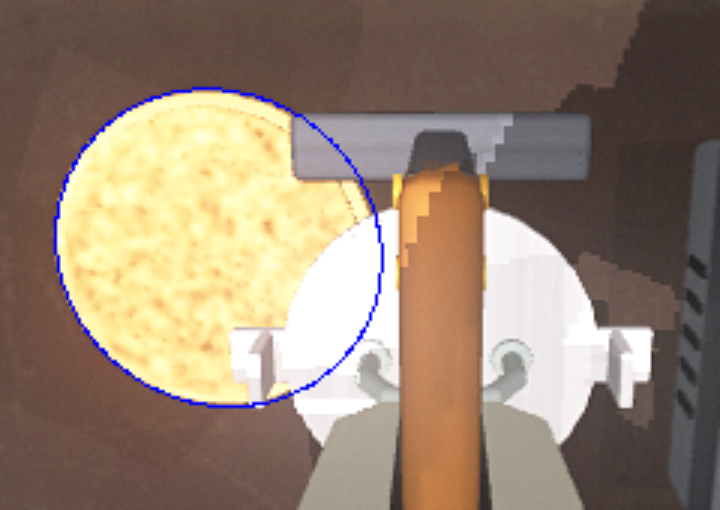

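Call:
step_arm(
  rows=[
    {"slide": [0.0, -0.05, 0], "rotation": [0, 0, 0], "hand": 0.0},
    {"slide": [0.0, -0.1, 0], "rotation": [0, 0, 0], "hand": 0.0},
    {"slide": [0.0, -0.15, 0], "rotation": [0, 0, 0], "hand": 0.0},
    {"slide": [0.0, -0.2, 0], "rotation": [0, 0, 0], "hand": 0.0},
    {"slide": [0.0, -0.2, 0], "rotation": [0, 0, 0], "hand": 0.0},
    {"slide": [0.0, -0.2, 0], "rotation": [0, 0, 0], "hand": 0.0},
    {"slide": [0.0, -0.2, 0], "rotation": [0, 0, 0], "hand": 0.0},
    {"slide": [0.0, -0.2, 0], "rotation": [0, 0, 0], "hand": 0.0},
    {"slide": [0.0, -0.15, 0], "rotation": [0, 0, 0], "hand": 0.0},
    {"slide": [-0.01, -0.07, 0.05], "rotation": [0, 0, 0], "hand": 0.0},
    {"slide": [0, -0.025, 0.1], "rotation": [0, 0, 0], "hand": 0.0},
    {"slide": [0, 0, 0.15], "rotation": [0, 0, 0], "hand": 0.0},
    {"slide": [0, 0, 0.2], "rotation": [0, 0, 0], "hand": 0.0},
    {"slide": [0, 0, 0.2], "rotation": [0, 0, 0], "hand": 0.0},
    {"slide": [0, 0, 0.15], "rotation": [0, 0, 0], "hand": 0.0},
    {"slide": [0, 0, 0.1], "rotation": [0, 0, 0], "hand": 0.0},
    {"slide": [0, 0, 0.05], "rotation": [0, 0, 0], "hand": 0.0},
    {"slide": [0, 0, 0], "rotation": [0, 0, 0], "hand": 0.0},
    {"slide": [0, 0, 0], "rotation": [0, 0, 0], "hand": 0.0},
  ],
)

```text
clock: 23.02
tool_pos: [459.5, -287.5, 144.1]
tcp_rot: [0.017, 1.0, -0.0, 0.0]
wrist_force: [1.0, 0.0, -5.8]
opening: 0.146
```

Run:
```python
from h import *
s=state();print(s['tool_pos'],s['wrist_force'],s['moment'])
n='wrist'; p,d=snapshot(n); cv2.imwrite('pics/w16.png',p); K,D,W=cam(n,s); Q=cloud(d,K,D,W); np.savez('w16.npz',p=p,d=d,Q=Q,W=W)
lidtilt(p,Q,s)
n='scene'; p,d=snapshot(n); cv2.imwrite('pics/scene16c.png',cv2.resize(p[180:310,170:320],None,fx=5,fy=4.6,interpolation=cv2.INTER_CUBIC))
```

```text
[ 459.541005   -287.5468366   144.12883169] [ 0.95748745  0.04836499 -5.82882361] [-0.01305893 -0.06874583  0.05480433]
3897 3700 tilt deg about y,x [0.14 0.67] z 67.0 xr -35.3 34.9 -42.0 42.0
```

View pics/w16.png

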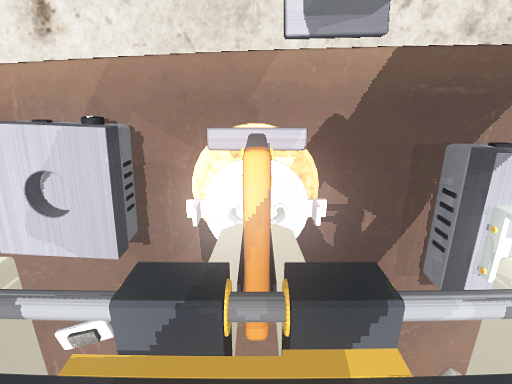

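View pics/scene16c.png

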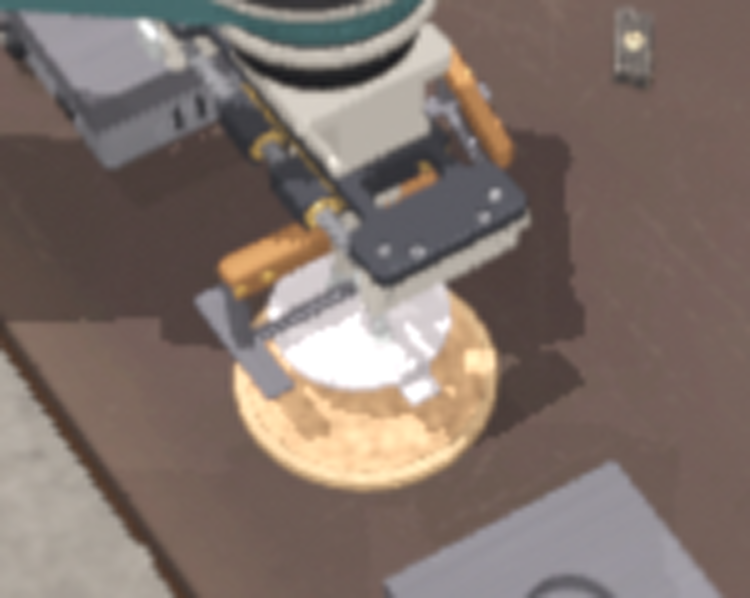

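Run:
```python
from h import *
from scipy.optimize import least_squares
s=state(); z=np.load("w16.npz"); p,Q,W=z["p"],z["Q"],z["W"]; K,D,_=cam("wrist",s); M=R.from_quat(s['tcp_rot']).as_matrix()
def onplane(px,zz):
    q=cv2.undistortPoints(np.asarray(px,float).reshape(-1,1,2),K,D).reshape(-1,2); dr=np.c_[q,np.ones(len(q))]@W[:3,:3].T
    return W[:3,3]+((zz-W[2,3])/dr[:,2])[:,None]*dr
b,g,r=[p[...,i].astype(int) for i in range(3)]
# edge per row: 
pts=[]
for row in range(150,196,3):
    for cols in (range(180,210),range(330,300,-1)):
        sg=[int(r[row,c]) for c in cols]; dd=np.diff(sg); i=int(np.argmax(dd)); pts.append((list(cols)[i]+0.5*(1 if cols[0]<250 else -1),row))
pts=np.array(pts,float); C=onplane(pts,16)
f=lambda s:np.hypot(C[:,0]-s[0],C[:,1]-s[1])-68
o=least_squares(f,[467,-289],loss="soft_l1",f_scale=1).x; print("rest",o,np.abs(f(o)).mean(), f(o).round(1))
T=(Q-s['tool_pos'])@M
lm=(p.min(2)>120)&(T[...,2]>60)&(T[...,2]<74); lm[:, :185]=0; lm[:,330:]=0
print("rest in tool",(np.r_[o,0]-s['tool_pos'])@M)
```

```text
rest [ 469.96922467 -289.97588866] 0.7172514173931761 [ 1.   0.4  0.9  0.3  0.2  0.4 -0.4 -0.2  0.1 -0.6 -0.1  0.1 -0.2  0.
 -1.1  0.1 -0.8 -0.6 -0.4 -1.2 -0.8 -0.6 -1.  -0.9 -1.1 -1.  -1.1 -2.
 -0.9 -1.8 -1.5 -1.4]
rest in tool [-10.46886815  -1.99389547 144.1110295 ]
```

Call:
step_arm(
  rows=[
    {"slide": [-0.015, -0.02, 0.05], "rotation": [0, 0, 0], "hand": 0.0},
    {"slide": [0, 0, 0.1], "rotation": [0, 0, 0], "hand": 0.0},
    {"slide": [0, 0, 0.15], "rotation": [0, 0, 0], "hand": 0.0},
    {"slide": [0, 0, 0.15], "rotation": [0, 0, 0], "hand": 0.0},
    {"slide": [0, 0, 0.15], "rotation": [0, 0, 0], "hand": 0.0},
    {"slide": [0, 0, 0.1], "rotation": [0, 0, 0], "hand": 0.0},
    {"slide": [0, 0, 0.06], "rotation": [0, 0, 0], "hand": 0.0},
    {"slide": [0, 0, 0.03], "rotation": [0, 0, 0], "hand": 0.0},
    {"slide": [0, 0, 0], "rotation": [0, 0, 0], "hand": 0.0},
    {"slide": [0, 0, 0], "rotation": [0, 0, 0], "hand": 0.0},
  ],
)

```text
clock: 24.38
tool_pos: [460.4, -288.8, 96.6]
tcp_rot: [0.017, 1.0, -0.0, 0.0]
wrist_force: [-0.1, 0.2, -6.4]
opening: 0.146
```

Call:
step_arm(
  rows=[
    {"slide": [0, 0, 0.015], "rotation": [0, 0, 0], "hand": 0.0},
    {"slide": [0, 0, 0.015], "rotation": [0, 0, 0], "hand": 0.0},
    {"slide": [0, 0, 0.015], "rotation": [0, 0, 0], "hand": 0.0},
  ],
)

```text
clock: 24.75
tool_pos: [460.3, -288.7, 93.6]
tcp_rot: [0.017, 1.0, -0.0, -0.0]
wrist_force: [0.1, 0.7, -5.9]
opening: 0.147
```

Call:
step_arm(
  rows=[
    {"slide": [0, 0, 0.015], "rotation": [0, 0, 0], "hand": 0.0},
    {"slide": [0, 0, 0.015], "rotation": [0, 0, 0], "hand": 0.0},
    {"slide": [0, 0, 0.01], "rotation": [0, 0, 0], "hand": 0.0},
  ],
)

```text
clock: 25.12
tool_pos: [460.3, -288.7, 91.2]
tcp_rot: [0.017, 1.0, -0.0, -0.0]
wrist_force: [0.1, 0.2, -6.3]
opening: 0.146
```

Call:
step_arm(
  rows=[
    {"slide": [0, 0, 0.015], "rotation": [0, 0, 0], "hand": 0.0},
    {"slide": [0, 0, 0.01], "rotation": [0, 0, 0], "hand": 0.0},
  ],
)

```text
clock: 25.38
tool_pos: [460.2, -288.7, 89.7]
tcp_rot: [0.017, 1.0, 0.0, -0.0]
wrist_force: [0.8, 0.5, -6.1]
opening: 0.146
```

Call:
step_arm(
  rows=[
    {"slide": [0, 0, 0.015], "rotation": [0, 0, 0], "hand": 0.0},
    {"slide": [0, 0, 0.01], "rotation": [0, 0, 0], "hand": 0.0},
  ],
)

```text
clock: 25.62
tool_pos: [460.4, -288.8, 88.5]
tcp_rot: [0.017, 1.0, -0.0, 0.0]
wrist_force: [0.4, 0.7, -3.4]
opening: 0.147
```

Call:
step_arm(
  rows=[
    {"slide": [0, 0, 0.015], "rotation": [0, 0, 0], "hand": 0.0},
    {"slide": [0, 0, 0.015], "rotation": [0, 0, 0], "hand": 0.0},
    {"slide": [0, 0, 0.01], "rotation": [0, 0, 0], "hand": 0.0},
    {"slide": [0, 0, 0], "rotation": [0, 0, 0], "hand": 0.0},
  ],
)

```text
clock: 26.12
tool_pos: [460.3, -288.7, 85.9]
tcp_rot: [0.017, 1.0, 0.0, 0.0]
wrist_force: [0.7, 0.7, -2.9]
opening: 0.148
```

Run:
```python
from h import *
s=state();print(s['tool_pos'],s['wrist_force'],s['moment'])
n='scene'; p,d=snapshot(n); cv2.imwrite('pics/scene17c.png',cv2.resize(p[215:305,195:285],None,fx=6.5,fy=6.5,interpolation=cv2.INTER_CUBIC))
```

```text
[ 460.27993911 -288.70221596   85.86050005] [ 0.67435728  0.65653075 -2.89323331] [-0.003787   -0.09681137 -0.00204743]
```

View pics/scene17c.png

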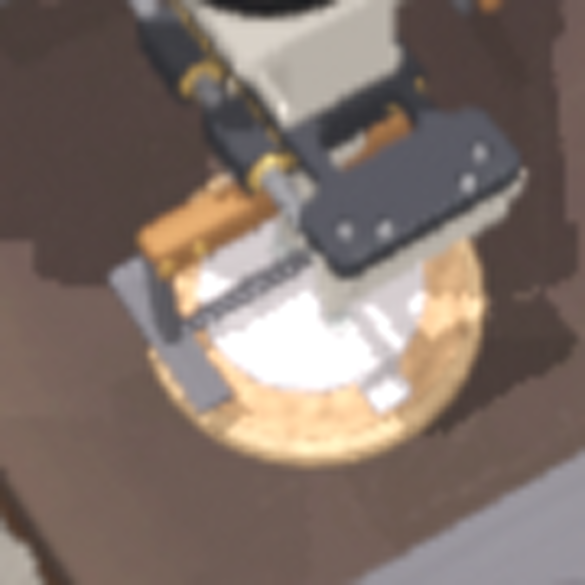

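Call:
step_arm(
  rows=[
    {"slide": [-0.02, 0, 0.0], "rotation": [0, 0, 0], "hand": 0.0},
    {"slide": [-0.03, 0, 0.0], "rotation": [0, 0, 0], "hand": 0.0},
    {"slide": [0, 0, 0.05], "rotation": [0, 0, 0], "hand": 0.0},
    {"slide": [0, 0, 0.07], "rotation": [0, 0, 0], "hand": 0.0},
    {"slide": [0, 0, 0.07], "rotation": [0, 0, 0], "hand": 0.0},
    {"slide": [0, 0, 0.05], "rotation": [0, 0, 0], "hand": 0.0},
    {"slide": [0, 0, 0], "rotation": [0, 0, 0], "hand": 0.0},
    {"slide": [0, 0, 0], "rotation": [0, 0, 0], "hand": 0.0},
  ],
)

```text
clock: 27.18
tool_pos: [463.3, -288.8, 71.6]
tcp_rot: [0.017, 1.0, -0.0, 0.0]
wrist_force: [0.7, -1.0, -1.9]
opening: 0.142
```

Run:
```python
from h import *
s=state();print(s['tool_pos'],s['wrist_force'],s['moment'])
n='scene'; p,d=snapshot(n); cv2.imwrite('pics/scene18c.png',cv2.resize(p[215:305,195:285],None,fx=6.5,fy=6.5,interpolation=cv2.INTER_CUBIC))
n='wrist'; p,d=snapshot(n); cv2.imwrite('pics/w18.png',p)
```

```text
[ 463.34159334 -288.8325369    71.58013555] [ 0.74105674 -1.00485212 -1.85525595] [ 0.06779552 -0.05902203 -0.03938115]
```

View pics/scene18c.png

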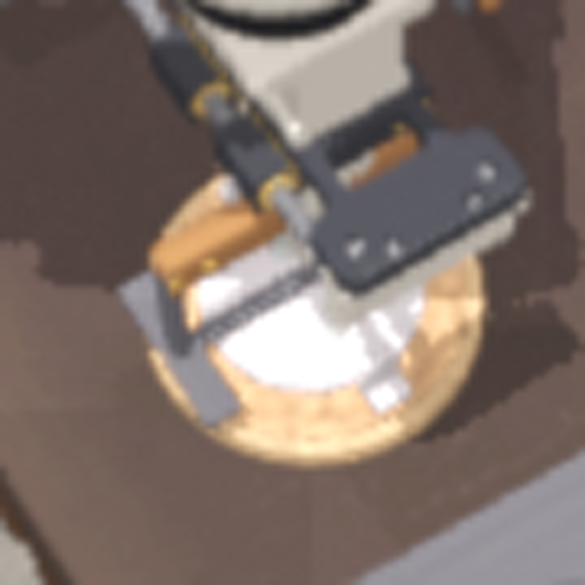

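View pics/w18.png

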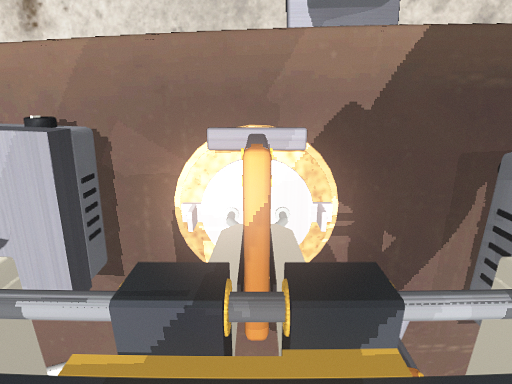

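Call:
step_arm(
  rows=[
    {"slide": [0.04, 0, 0], "rotation": [0, 0, 0], "hand": 0.0},
    {"slide": [0.08, 0, 0], "rotation": [0, 0, 0], "hand": 0.0},
    {"slide": [0.1, 0, 0], "rotation": [0, 0, 0], "hand": 0.0},
    {"slide": [0.12, 0, 0], "rotation": [0, 0, 0], "hand": 0.0},
    {"slide": [0, 0, 0], "rotation": [0, 0, 0], "hand": 0.0},
  ],
)

```text
clock: 27.9
tool_pos: [442.4, -288.1, 71.5]
tcp_rot: [0.018, 1.0, -0.0, 0.0]
wrist_force: [-0.1, -0.8, -1.5]
opening: 0.143
```

Run:
```python
from h import *
s=state();print(s['tool_pos'],s['wrist_force'],s['moment'])
n='scene'; p,d=snapshot(n); cv2.imwrite('pics/scene19c.png',cv2.resize(p[215:305,195:285],None,fx=6.5,fy=6.5,interpolation=cv2.INTER_CUBIC))
```

```text
[ 442.3947827  -288.1274031    71.54709158] [-0.11762029 -0.80719917 -1.46539046] [-0.02164334 -0.04199667 -0.05075148]
```

View pics/scene19c.png

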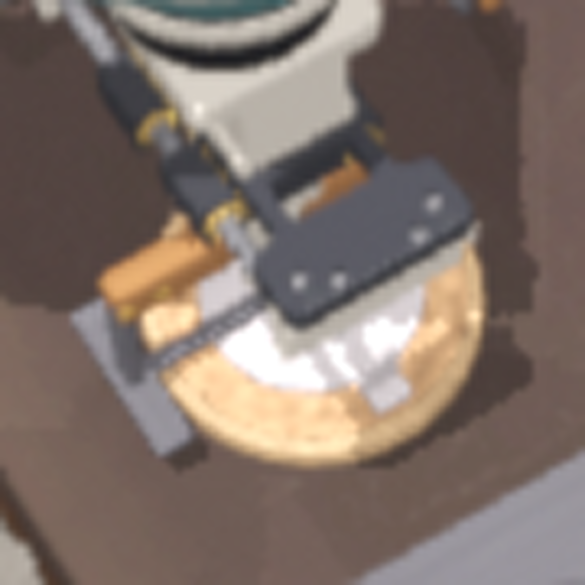

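Call:
step_arm(
  rows=[
    {"slide": [0.12, 0, 0], "rotation": [0, 0, 0], "hand": 0.0},
    {"slide": [0.2, 0, 0], "rotation": [0, 0, 0], "hand": 0.0},
    {"slide": [0.2, 0, 0], "rotation": [0, 0, 0], "hand": 0.0},
    {"slide": [0.1, 0, -0.1], "rotation": [0, 0, 0], "hand": 0.0},
    {"slide": [0, 0, -0.3], "rotation": [0, 0, 0], "hand": 0.0},
    {"slide": [0, 0, -0.5], "rotation": [0, 0, 0], "hand": 0.0},
    {"slide": [0, 0, -0.5], "rotation": [0, 0, 0], "hand": 0.0},
    {"slide": [0, 0, -0.4], "rotation": [0, 0, 0], "hand": 0.0},
    {"slide": [0, 0, -0.2], "rotation": [0, 0, 0], "hand": 0.0},
    {"slide": [0, 0, 0], "rotation": [0, 0, 0], "hand": 0.0},
  ],
)

```text
clock: 29.2
tool_pos: [406.0, -287.0, 192.4]
tcp_rot: [0.017, 1.0, -0.0, 0.001]
wrist_force: [0.4, -0.3, -2.3]
opening: 0.147
```

Run:
```python
from h import *
s=state();print(s['tool_pos'],s['wrist_force'])
p,d=snapshot('top'); cv2.imwrite('pics/top20.png',cv2.resize(p[180:290,120:320],None,fx=4,fy=4,interpolation=cv2.INTER_CUBIC)); np.savez("top20.npz",p=p,d=d)
Q=np.load("topQ0.npy"); 
# bench edge near y=165
for y0 in (130,165,200):
    m=(abs(Q[...,1]-y0)<8)&(abs(Q[...,2])<8); print(y0,Q[m][:,0].min())
delta([415,165,190],down(-4))
```

```text
[ 405.99991388 -286.96356164  192.35520887] [ 0.41349608 -0.28742713 -2.33295665]
130 1.6806704891422442
165 -5.607547927367875
200 332.4433365702164
slide total [0.1063 7.5304 0.0219] rot [-0.000e+00  1.000e-03  2.017e+00] | per row of 1 [0.1063 7.5304 0.0219] [-0.000e+00  1.000e-03  2.017e+00]
```

View pics/top20.png

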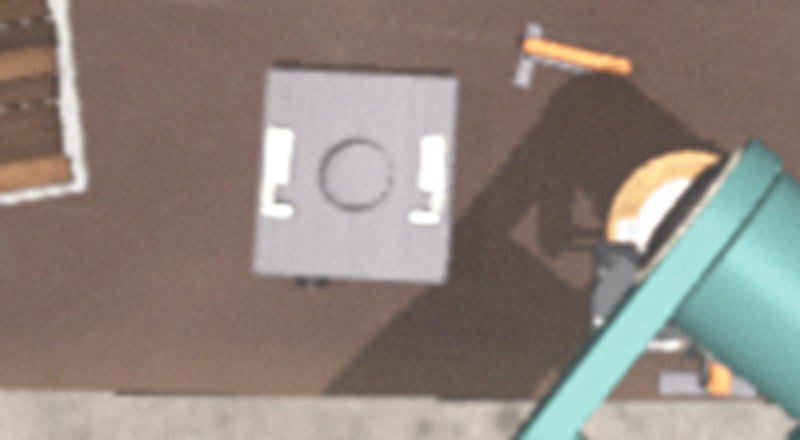

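Call:
step_arm(
  rows=[
    {"slide": [0.0, 0.2, 0], "rotation": [0, 0, 0], "hand": 0.0},
    {"slide": [0.01, 0.4, 0], "rotation": [0, 0, 0], "hand": 0.0},
    {"slide": [0.01, 0.6, 0], "rotation": [0, 0, 0], "hand": 0.0},
    {"slide": [0.01, 0.6, 0], "rotation": [0, 0, 0], "hand": 0.0},
    {"slide": [0.01, 0.6, 0], "rotation": [0, 0, 0], "hand": 0.0},
    {"slide": [0.01, 0.6, 0], "rotation": [0, 0, 0], "hand": 0.0},
    {"slide": [0.01, 0.6, 0], "rotation": [0, 0, 0], "hand": 0.0},
    {"slide": [0.01, 0.6, 0], "rotation": [0, 0, 0], "hand": 0.0},
    {"slide": [0.01, 0.6, 0], "rotation": [0, 0, 0], "hand": 0.0},
    {"slide": [0.01, 0.6, 0], "rotation": [0, 0, 0], "hand": 0.0},
    {"slide": [0.01, 0.6, 0], "rotation": [0, 0, 0], "hand": 0.0},
    {"slide": [0, 0.6, 0], "rotation": [0, 0, 0], "hand": 0.0},
    {"slide": [0, 0.5, 0], "rotation": [0, 0, 0], "hand": 0.0},
    {"slide": [0, 0.3, 0], "rotation": [0, 0, 0], "hand": 0.0},
    {"slide": [0, 0.13, 0], "rotation": [0, 0, 2.0], "hand": 0.0},
    {"slide": [0, 0, 0], "rotation": [0, 0, 0], "hand": 0.0},
    {"slide": [0, 0, 0], "rotation": [0, 0, 0], "hand": 0.0},
  ],
)

```text
clock: 31.38
tool_pos: [415.0, 164.8, 191.1]
tcp_rot: [0.034, 0.999, -0.0, -0.0]
wrist_force: [-0.2, -0.2, -2.6]
opening: 0.143
```

Run:
```python
from h import *
s=state();print(s['tool_pos'],s['wrist_force'],R.from_quat(s['tcp_rot']).as_matrix()[:,2])
p,d=snapshot('wrist'); cv2.imwrite('pics/w21.png',p)
p,d=snapshot('scene'); cv2.imwrite('pics/scene21.png',p);np.savez("scene21.npz",p=p,d=d)
p,d=snapshot('top'); np.savez("top21.npz",p=p,d=d); cv2.imwrite('pics/top21.png',cv2.resize(p[180:290,120:320],None,fx=4,fy=4,interpolation=cv2.INTER_CUBIC)); 
K,D,W=cam('top');
```

```text
[415.02699835 164.75533005 191.10856608] [-0.2247947  -0.17710018 -2.63555863] [-4.54238541e-04 -2.86597792e-04 -9.99999856e-01]
```

View pics/w21.png

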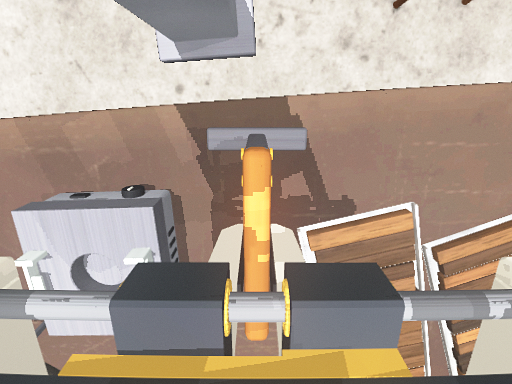

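View pics/scene21.png

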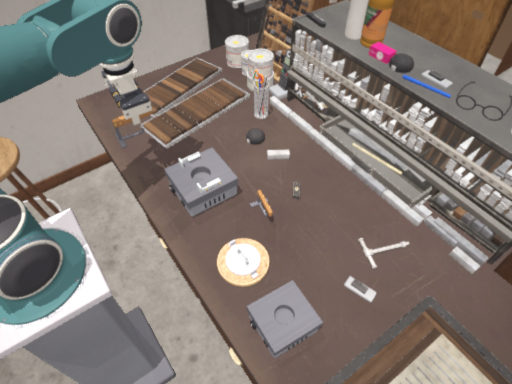

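View pics/top21.png

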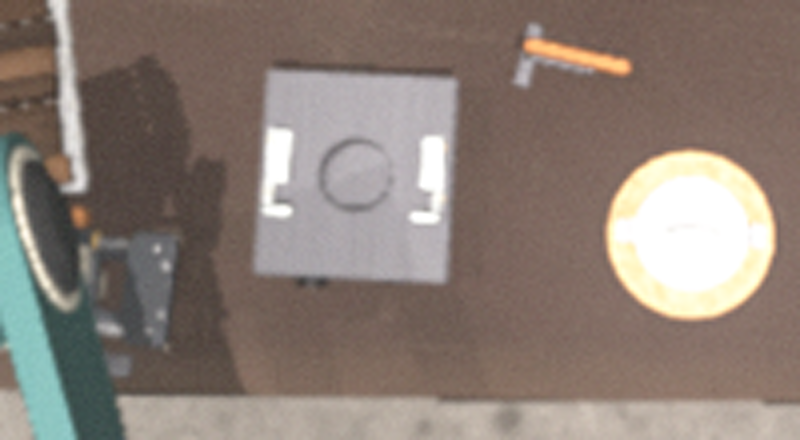

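Call:
step_arm(
  rows=[
    {"slide": [0, 0, 0.2], "rotation": [0, 0, 0], "hand": 0.0},
    {"slide": [0, 0, 0.4], "rotation": [0, 0, 0], "hand": 0.0},
    {"slide": [0, 0, 0.5], "rotation": [0, 0, 0], "hand": 0.0},
    {"slide": [0, 0, 0.5], "rotation": [0, 0, 0], "hand": 0.0},
    {"slide": [0, 0, 0.4], "rotation": [0, 0, 0], "hand": 0.0},
    {"slide": [0, 0, 0.2], "rotation": [0, 0, 0], "hand": 0.0},
    {"slide": [0, 0, 0.1], "rotation": [0, 0, 0], "hand": 0.0},
    {"slide": [0, 0, 0], "rotation": [0, 0, 0], "hand": 0.0},
    {"slide": [0, 0, 0], "rotation": [0, 0, 0], "hand": 0.0},
  ],
)

```text
clock: 32.65
tool_pos: [415.7, 165.1, 54.2]
tcp_rot: [0.035, 0.999, 0.0, 0.001]
wrist_force: [-1.4, -0.1, -2.4]
opening: 0.147
```

Call:
step_arm(
  rows=[
    {"slide": [0, 0, 0.03], "rotation": [0, 0, 0], "hand": 0.0},
    {"slide": [0, 0, 0.02], "rotation": [0, 0, 0], "hand": 0.0},
    {"slide": [0, 0, 0], "rotation": [0, 0, 0], "hand": 0.0},
  ],
)

```text
clock: 33.02
tool_pos: [415.3, 164.9, 50.4]
tcp_rot: [0.035, 0.999, -0.0, -0.0]
wrist_force: [-0.3, -0.3, -2.3]
opening: 0.147
```

Call:
step_arm(
  rows=[
    {"slide": [0, 0, 0.015], "rotation": [0, 0, 0], "hand": 0.0},
    {"slide": [0, 0, 0.015], "rotation": [0, 0, 0], "hand": 0.0},
    {"slide": [0, 0, 0], "rotation": [0, 0, 0], "hand": 0.0},
  ],
)

```text
clock: 33.4
tool_pos: [415.3, 164.9, 48.6]
tcp_rot: [0.035, 0.999, -0.0, -0.0]
wrist_force: [0.5, 0.6, -1.9]
opening: 0.146
```

Call:
step_arm(
  rows=[
    {"slide": [0, 0, 0.02], "rotation": [0, 0, 0], "hand": 0.0},
    {"slide": [0, 0, 0.02], "rotation": [0, 0, 0], "hand": 0.0},
    {"slide": [0, 0, 0], "rotation": [0, 0, 0], "hand": 0.0},
  ],
)

```text
clock: 33.78
tool_pos: [415.3, 164.9, 46.1]
tcp_rot: [0.035, 0.999, -0.0, -0.0]
wrist_force: [0.1, -1.1, -2.0]
opening: 0.144
```

Call:
step_arm(
  rows=[
    {"slide": [0, 0, 0.01], "rotation": [0, 0, 0], "hand": 0.0},
    {"slide": [0, 0, 0], "rotation": [0, 0, 0], "hand": 0.0},
  ],
)

```text
clock: 34.02
tool_pos: [415.3, 164.9, 45.6]
tcp_rot: [0.035, 0.999, 0.0, -0.0]
wrist_force: [0.5, -0.5, -2.6]
opening: 0.147
```

Call:
step_arm(
  rows=[
    {"slide": [0, 0, 0.01], "rotation": [0, 0, 0], "hand": 0.0},
    {"slide": [0, 0, 0], "rotation": [0, 0, 0], "hand": 0.0},
  ],
)

```text
clock: 34.28
tool_pos: [415.3, 164.9, 45.0]
tcp_rot: [0.035, 0.999, -0.0, -0.0]
wrist_force: [-0.5, 0.4, -2.7]
opening: 0.149
```

Call:
step_arm(
  rows=[
    {"slide": [0, 0, 0.015], "rotation": [0, 0, 0], "hand": 0.0},
    {"slide": [0, 0, 0], "rotation": [0, 0, 0], "hand": 0.0},
  ],
)

```text
clock: 34.52
tool_pos: [415.4, 164.9, 44.3]
tcp_rot: [0.035, 0.999, 0.0, 0.0]
wrist_force: [1.0, -0.2, -1.1]
opening: 0.145
```

Call:
step_arm(
  rows=[
    {"slide": [0, 0, 0.01], "rotation": [0, 0, 0], "hand": 0.0},
    {"slide": [0, 0, 0], "rotation": [0, 0, 0], "hand": 0.0},
  ],
)

```text
clock: 34.78
tool_pos: [415.5, 165.0, 44.2]
tcp_rot: [0.035, 0.999, 0.0, 0.0]
wrist_force: [-2.2, -1.3, 6.2]
opening: 0.149
```

```bash
python3 -c "
from h import *
s=state();print(s['tool_pos'],s['wrist_force'],s['moment'])"
```

```text
[415.53991587 165.01100035  44.18361978] [-2.15799261 -1.30542782  6.22444047] [-0.18668869  0.51524132  0.00207572]
```

Call:
step_arm(
  rows=[
    {"slide": [0, 0, -0.006], "rotation": [0, 0, 0], "hand": 0.0},
    {"slide": [0, 0, 0], "rotation": [0, 0, 0], "hand": 0.18},
    {"slide": [0, 0, 0], "rotation": [0, 0, 0], "hand": 0.22},
    {"slide": [0, 0, 0], "rotation": [0, 0, 0], "hand": 0.35},
    {"slide": [0, 0, 0], "rotation": [0, 0, 0], "hand": 0.45},
    {"slide": [0, 0, 0], "rotation": [0, 0, 0], "hand": 0.45},
  ],
)

```text
clock: 35.52
tool_pos: [415.4, 164.9, 43.9]
tcp_rot: [0.035, 0.999, -0.0, 0.0]
wrist_force: [0.5, 0.6, 0.1]
opening: 0.441
```

```bash
python3 -c "
from h import *
s=state();print(s['tool_pos'],s['wrist_force'],s['opening'])
p,d=snapshot('wrist'); cv2.imwrite('pics/w22.png',p)"
```

```text
[415.36167497 164.9246949   43.91426425] [0.51184178 0.62915036 0.09807467] 0.44076034552006554
```

View pics/w22.png

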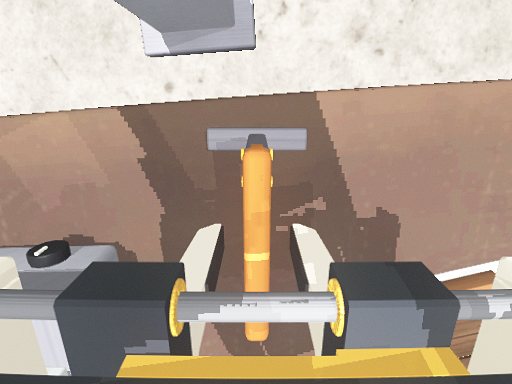

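The lifter stands free at (257,250) between the open fingers. I'll retreat straight up.

Call:
step_arm(
  rows=[
    {"slide": [0, 0, -0.1], "rotation": [0, 0, 0], "hand": 0.45},
    {"slide": [0, 0, -0.3], "rotation": [0, 0, 0], "hand": 0.45},
    {"slide": [0, 0, -0.5], "rotation": [0, 0, 0], "hand": 0.45},
    {"slide": [0, 0, -0.6], "rotation": [0, 0, 0], "hand": 0.45},
    {"slide": [0, 0, -0.6], "rotation": [0, 0, 0], "hand": 0.45},
    {"slide": [0, 0, -0.5], "rotation": [0, 0, 0], "hand": 0.45},
    {"slide": [0, 0, -0.2], "rotation": [0, 0, 0], "hand": 0.45},
    {"slide": [0, 0, 0], "rotation": [0, 0, 0], "hand": 0.45},
    {"slide": [0, 0, 0], "rotation": [0, 0, 0], "hand": 0.45},
  ],
)

```text
clock: 36.7
tool_pos: [415.0, 164.8, 210.8]
tcp_rot: [0.035, 0.999, -0.0, -0.001]
wrist_force: [-0.5, -0.3, -0.0]
opening: 0.446
```

Run:
```python
from h import *
s=state();print(s['tool_pos'],s['wrist_force'],s['clock'])
p,d=snapshot('wrist'); cv2.imwrite('pics/w23.png',p); K,D,W=cam('wrist',s); Q=cloud(d,K,D,W)
b,g,r=[p[...,i].astype(int) for i in range(3)]
m=(r>120)&(r-b>60)&(Q[...,2]>60)&(Q[...,2]<95); P=Q[m]; print("handle z",np.percentile(P[:,2],[10,50,90]),cv2.minAreaRect(P[:,:2].astype(np.float32)))
p,d=snapshot('scene'); cv2.imwrite('pics/scene23.png',cv2.resize(p[110:300,100:300],None,fx=3,fy=3,interpolation=cv2.INTER_CUBIC)); K,D,W=cam('scene'); Q=cloud(d,K,D,W)
for n in("scene","top"):
    if n=="top": p,d=snapshot("top"); K,D,W=cam("top"); Q=cloud(d,K,D,W)
    near=(abs(Q[...,0]-466)<72)&(abs(Q[...,1]+290)<72)&(Q[...,2]>8)
    lid=near&(p.min(2)>200)&(Q[...,2]<30); b,g,r=[p[...,i].astype(int) for i in range(3)]
    allm=near.astype(np.uint8); e=cv2.fitEllipse(max(cv2.findContours(allm,0,1)[0],key=len)); 
    lm=cv2.morphologyEx(lid.astype(np.uint8),cv2.MORPH_CLOSE,np.ones((7,7))); lm=cv2.morphologyEx(lm,cv2.MORPH_OPEN,np.ones((11,11)))
    e2=cv2.fitEllipse(max(cv2.findContours(lm,0,1)[0],key=len)); print(n,"rest",e[0],"lid",e2, "d",np.array(e2[0])-e[0])
    P=Q[lid]; A=np.c_[P[:,:2],np.ones(len(P))]; k=np.ones(len(P),bool)
    for _ in range(5):
        c=np.linalg.lstsq(A[k],P[k,2],rcond=None)[0]; k=abs(P[:,2]-A@c)<3
    print("lid tilt",np.degrees(np.arctan(c[:2])), "z",np.median(P[:,2]))
```

```text
[415.02877137 164.8078553  210.79991445] [-0.52127996 -0.30757297 -0.0177751 ] 36.7
handle z [74.51865264 76.46875734 77.58090589] ((447.76513671875, 133.45310974121094), (74.01870727539062, 191.21267700195312), 49.63097381591797)
scene rest (242.66830444335938, 261.46258544921875) lid ((242.5336456298828, 258.9498596191406), (31.737722396850586, 36.63157272338867), 119.15506744384766) d [-0.13465881 -2.51272583]
lid tilt [0.08622025 0.13838875] z 21.702885566422992
top rest (292.1114807128906, 238.2344512939453) lid ((292.3738098144531, 238.23268127441406), (37.97340774536133, 38.96403884887695), 177.2138671875) d [ 0.2623291  -0.00177002]
lid tilt [0.91903074 0.99201219] z 18.141581210482855
```

View pics/scene23.png

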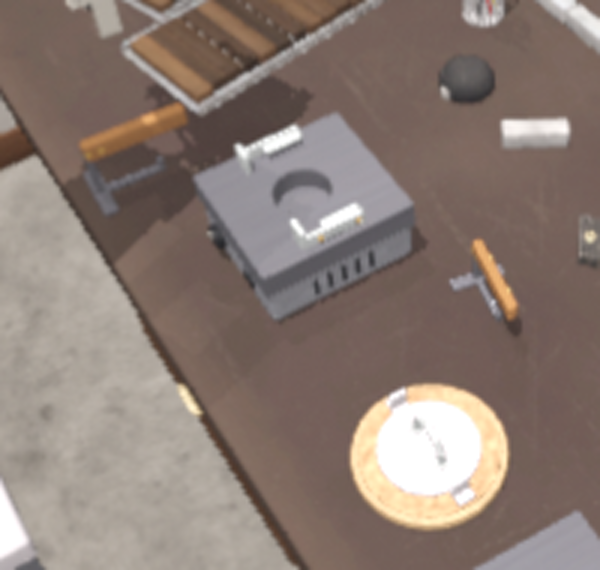

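```bash
python3 -c "
from h import *
print(finish_job(), state()['clock'])"
```

```text
the job is handed in; nothing more can be done
the job is handed in; nothing more can be done
```

I moved the hot lid to the cork rest with the lid lifter, stood the lifter back on the bench, and handed the job in at about 37 s of the 72 s allowed. No verdict is reported back.

**What I did**
- I gripped the 112 mm lifter to the left of the warmer; the smaller look-alike behind the work was left alone.
- I passed the prong under the loop and drew the lid about 30 mm towards the dial. It slid at about 2 N and met the posts at about 5 N in the last reading. I backed off about 1 mm, then lifted.
- The lid came up with no pull against the caps, adding about 4 N, and hung level within about 0.7° each time I checked.
- I set the lid down, lowered the prong clear of the loop and backed it out without any noticeable push on the lid.
- I stood the lifter on the bench close to where it started, let go and raised the hand clear.

**Last checks**
- **Centring:** The top camera shows the lid within about 1 mm of the rest's middle. The scene camera's outlines differ by 2.5 pixels, about the shift expected from the lid top and loop standing above the cork.
- **Level:** The scene camera gives a lid tilt of about 0.2°. The top camera gives about 1°, but it also read the lid's height 3.5 mm lower than the scene camera, so I trust it less.
- **Lifter:** It stands upright with its handle top at the right height. My fitted outline of the handle caught other orange pixels, so I checked it by eye in the picture.
- **Bystanders:** In the last scene picture I saw nothing else on the bench disturbed. I did not measure the bystanders, and the crop did not cover the whole bench.
- **Forces:** They were read only between moves, so brief peaks within a move are not recorded. The highest reading was about 6 N, when the lifter touched the bench.

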